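# Press a dowel home with bench-mounted locking pliers

## Task

The locking pliers on the bench stand are set up to press the dowel into the housing bar that lies in their nest. Slide the bar along the nest until you feel it meet the stop screw and press it there for a moment, firmly but gently (5 to 15 N), then squeeze the plier handles together until they snap over centre and stay locked by themselves, pressing the dowel fully in. Let go, then pull the release lever lightly to spring the pliers fully open again, leaving the bar where it is in the nest and the loose things around undisturbed.

Things in the scene. Friction and masses are not known exactly. Their poses are not given: they have to be found in the camera images.
- stand: Fixed stand: dark base plate (222 x 104 x 8 mm) with locking pliers lying on their side; handles swing horizontally, mid-height 40 mm over the table. Origin: table top under the pliers' head. Axes: +x from handles (-x) to jaws (+x), z up, +y the fixed handle's side; moving handle and jaw are at -y. Nothing on it is higher than 55 mm.
- fixed_handle (a point): Mid-length of the fixed handle, a straight bar 12 mm wide (y) x 16 mm high along the stand's x, from x=-101 to -11 mm, y=7 to 19 mm, z=32 to 48 mm of the stand; a knurled screw reaches to x=-112 mm. Site axes as the stand's.
- nest (a point): Middle of the nest floor (z=31.5 mm; floor x=12 to 113 mm of the stand, y=0 mid-line). Fixed jaw's face, 16 mm high, at y=+9.8 mm and a 3 mm lip at y=-9.8 mm guide the bar up to x=72 mm; from there on the floor is only a 16 mm wide rail without walls. Site axes as the stand's.
- end_stop: Small fixed block at the inner end of the nest that carries the stop screw (12 mm round, black rubber tip yielding 1 mm per 12 N). Origin at x=-1, y=0, z=40 mm of the stand, axes as the stand's. The screw's face is 12 to 26 mm from this origin towards +x; the setting varies and is not reported: find it by touch. Press the bar on it with 5 to 15 N for a moment; 18 N is too much.
- housing_bar: Loose steel bar in the nest, 18 mm wide x 90 long x 17 high, about 0.16 kg; origin at the centre of its underside, own y along its length, pointing away from the stop. Starts 13 to 39 mm off the stop. Its far end is over or past the rail: push it on that end or grip it across its 18 mm there.
- bar_end (a point): Centre of the bar's end face that must come to rest on the stop (8.5 mm above its underside).
- bar_far_end (a point): Centre of the bar's other end face, the one to push on.
- dowel (a joint): 7 mm steel dowel sticking out of the bar's side (stand's -y), 30 mm from its stop end. Value (m) is how far it is in: 0 sticks out 6 mm, 0.005 fully home (up to 0.006 under load). Takes about 3 N; the rounded rubber pad of the moving jaw presses it as the pliers close, when the bar is at the stop.
- clamp_handle (a joint): Moving handle, 12 mm wide x 14 high (z=33 to 47 mm), 105 mm long, hinged on a vertical axis at x=-5, y=-13 mm of the stand. Rad: 0 sprung open (slants out to -y), 0.28 dead centre, 0.36 locked, parallel to the fixed handle at y=-19 to -7 mm. Past centre it snaps to locked and stays; before, it springs open.
- handle_grip (a point): Middle of the moving handle, 75 mm from its hinge: squeeze here against the fixed handle, which does not move. Over the outsides of both handles 66 mm open (at x=-75 mm of the stand), 38 mm locked. The force rises to about 15 N near 0.18 rad. Moves with the handle. Over 50 N a finger is too much.
- release_lever (a joint): Release lever hinged on the moving handle, 55 mm from its hinge. Rad: 0 at rest, grows as its paddle is pulled outward (stand's -y), stop at 0.5; springs back. Locked: free play to 0.08, then it bears on the frame; a pull of about 3 N turns it to 0.3, the handle passes dead centre and springs open.
- lever_pull (a point): Middle of the lever's paddle, dark steel, 42 mm long, 8 thick (y), 14 high (z=33 to 47 mm), past the ends of both handles; when locked at x=-140, y=-13 mm of the stand. Hook its +y side with shut fingers from above, or pinch it with 20 N at most, and pull to -y; on release it springs 50 mm that way.
- loupe: Bystander: black eye loupe, 34 mm across, 30 mm high; origin under its centre. Leave alone.
- ring_gauge: Bystander: steel ring gauge, 38 mm across, 12 mm high; origin under its centre. Leave alone.
- hammer: Bystander: small hammer with wooden handle, 52 x 171 x 22 mm, lying; origin under its centre. Leave alone.
Things that resemble listed ones, but are neither listed nor needed, are in the scene too. Leave any red look-alike of the housing_bar alone.

How it is judged:
By the outcome, as a careful person would: the job done as asked, in the order asked, and still so for the second after the job is handed in, with the robot touching nothing.
It also fails if it takes over 58 s, if anything falls off the work surface, if the arm or the gripper's body presses on something with over 40 N, if the wrist force passes 120 N, or if a joint passes its speed limit or range.

## Robot

A 6-joint arm with a two-finger parallel gripper is mounted at the origin on a cart in front of the work surface, level with it; the furniture and walls round the work are solid. World frame = base frame: x ahead of the robot, y to its left, z up, the work surface at z = 0. Lengths are in mm, angles in rad, forces in N, time in s.
With the tool pointing down it reaches from about 275 to 750 mm from the base axis. Payload 10.2 kg.
Tool frame: the origin (TCP) lies between the finger pads; the fingertips stand 11 mm ahead of it and the grasp point (between the pads) lies 8 mm behind it (ctrl.nose_length is the distance from the TCP to the fingertips, in mm); x points along the fingers, y is the direction in which the jaws open and shut, and the axes are right-handed (so a half turn about x gives the same grasp; the last joint's range is limited). The gripper opens to 85 mm and grips with 20 to 120 N. Pads are 22 mm wide; open, the fingers measure 114 mm over their backs; the gripper's body (76 mm by 85 mm) begins 54 mm behind the grasp point. The pads swing forward as they close: fully open they stand 13 mm farther back than shut.
Start: joints at [-1.465, 0.313, 1.498, -0, 1.331, -0.223], TCP at [169.514, -496.886, 213.494] pointing down, gripper open.
Joint ranges: [-2.94, 2.94], [-0.97, 2.17], [0.19, 2.56], [-1.23, 4.37], [0.02, 3.11], [-2.88, 2.88]. Speed limits (rad/s): [2.39, 2.39, 3.01, 3.14, 3.14, 3.14].

## Interface

Orientations are given as a unit quaternion [w, x, y, z].
In Python, from rig import ctrl, capture, ticket gives the robot as it stands.
- The arm moves only by the tool step_arm, never from a script. Its argument "commands" is a list of rows, each a list of 2 entries, a list of its own where there are three numbers: the shift along the world's x, y, z normalised to -1 to 1, where 1 is 0.04 m, then the turn about the world's z normalised to -1 to 1, where 1 is 180 degrees. A call has 1 to 5 rows; each row shifts and turns the commanded pose from where the row before left it; what a row does not reach is not made up. A row lasts 1/10 s, in which the tool goes at most 50 mm and 8.59 degrees, less where a joint would pass 70% of its speed; a pose out of reach is approached as far as the arm can. A call with a number of a shift or a turn outside -1 to 1 is refused whole. A call with a gripper value outside its range is refused whole. "gripper" is the closure, from -1 (fully open) to 1 (shut), so that 0 is half open, set as the call begins (left out, the last holds). The fingers move at their own pace and stop on an object; "force" is the grip in N (left out, the last holds). Time passes only in rows, so rows that do not move let the fingers close. It gives the time, the measured TCP pose, the force and the opening at its end, in the units of the state.
- ctrl.sense(): the state, without advancing time (a new reading comes with each control period).
- capture(name): name is "scene" or "top" or "wrist"; returns a dict with "image" (384x512x3 uint8, blue, green, red), "fov_y" (degrees; the focal length in pixels is half the picture's height over the tangent of half this angle, whatever the lens; pixels are square), "cx", "cy" (the principal point, pixels), "k1" (the pictures are not rectified: a ray, as slopes to the right and down, at radius r is drawn at 1 + k1 r^2 times it, then the intrinsics apply), "origin" and "orientation" of the camera in the world. Camera axes: x right, y down, z forward; pixel columns grow to the right and rows downward; lengths in mm; the calibration is good to about 2 mm. A picture is of the moment at which its call begins. There is no depth.
- ticket.finish_job(): hands the job in, once; it reports no verdict.
The state is a dict: "time_s": time; "joints": joint angles; "dq": joint speeds; "tau": joint torques, N m; "eef_pos": TCP position; "ee_rot": TCP orientation; "force": force on the tool from outside, world axes, zero at the start; "wrist_torque": the same for the moment, N m; "grip_width": opening from 0.0 (shut) to 1.0 (fully open).
Only numpy, scipy, OpenCV 4.12 (cv2) and the standard library are available. Lean on these libraries where they do the work, as an engineer would, in place of code of your own. Each camera call takes 0.05 s, during which the arm holds its last target.

## Working session

There is one attempt and no reset: what is moved stays moved. The work goes in short steps, Python scripts to look and compute and a tool call to move; the robot and the scene stay as the last step left them, time stands still between calls to the robot, and variables do not carry over. Pictures are saved under pics/ and viewed, and the job is handed in when it is done.

Besides the shell and the picture viewer there is one more tool, called after "Call:" as name(argument=value, ...), one argument or row to a line, values as JSON. step_arm: Moves the arm, as the interface text tells. Its arguments: {"type":"object","properties":{"commands":{"type":"array","items":{"type":"array"}},"gripper":{"type":"number"},"force":{"type":"number"}},"required":["commands"]}

```bash
ls; mkdir -p pics; python3 - <<'E'
from rig import ctrl,capture,ticket
import cv2
s=ctrl.sense();print(s, ctrl.nose_length)
for n in("scene","top","wrist"):
    d=capture(n);cv2.imwrite(f"pics/{n}0.png",d["image"]);print(n,{k:v for k,v in d.items() if k!="image"})
E
```

```text
pics
{'time_s': 0.0, 'joints': array([-1.46539077e+00,  3.13463517e-01,  1.49844039e+00,  2.70221760e-06,
        1.33098466e+00, -2.23419414e-01]), 'dq': array([ 0.00065414, -0.00026554, -0.00180953,  0.00084897, -0.00025683,
       -0.0010205 ]), 'tau': array([ 1.00946470e-04, -4.12269688e+01, -2.59741491e+01, -1.97721674e-04,
        4.13898902e-03, -2.40404825e-05]), 'eef_pos': array([ 169.48858887, -496.5969443 ,  212.92692511]), 'ee_rot': array([ 0.11527655,  0.69759906,  0.1161912 , -0.69754317]), 'force': array([-0.78688366, -0.41510145,  0.81751654]), 'wrist_torque': array([ 0.01736386, -0.03453815,  0.01122887]), 'grip_width': 0.9983325906789218} 11.0
scene {'fov_y': 52.55883616970266, 'cx': 255.10239118268268, 'cy': 194.29856738643008, 'k1': -0.036517269000521504, 'origin': array([ 71.44398233, 502.93287015, 832.10311691]), 'orientation': array([ 0.13954085, -0.34442874,  0.86620654, -0.33404105])}
top {'fov_y': 53.326055877722496, 'cx': 249.59988550654128, 'cy': 195.69015008863997, 'k1': 0.015547821695794575, 'origin': array([ 421.60930503,   -7.61994977, 1122.80264362]), 'orientation': array([ 0.0610062 , -0.69977006,  0.70970216, -0.05406437])}
wrist {'fov_y': 67.1460175724391, 'cx': 258.71296223873935, 'cy': 192.96992273987036, 'k1': -0.00993549551092182, 'origin': array([ 238.96545734, -473.55505265,  373.94558739]), 'orientation': array([ 0.11861008,  0.80445357, -0.57578524, -0.08519071])}
```

View pics/scene0.png

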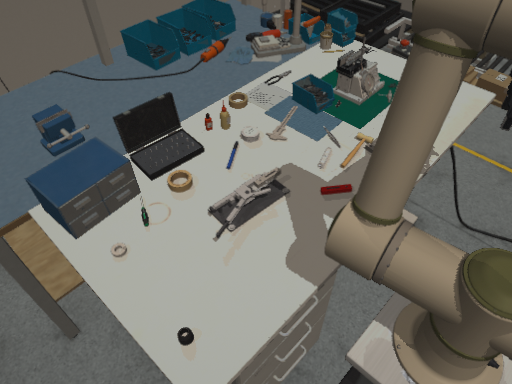

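View pics/top0.png

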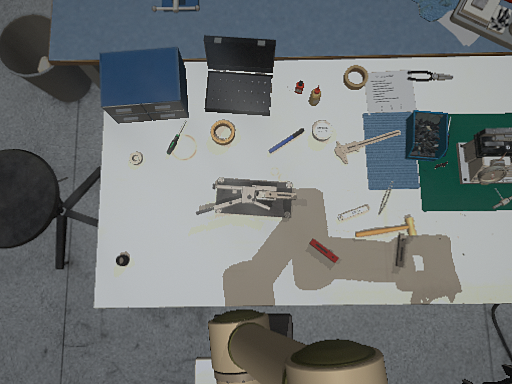

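View pics/wrist0.png

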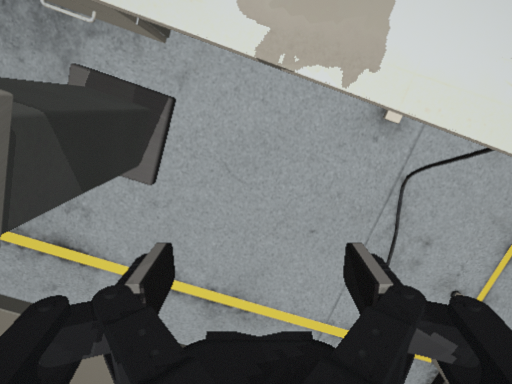

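```bash
python3 - <<'E'
import cv2
i=cv2.imread("pics/top0.png")[165:230,185:310];cv2.imwrite("pics/top0z.png",cv2.resize(i,None,fx=6,fy=6,interpolation=cv2.INTER_CUBIC))
i=cv2.imread("pics/scene0.png")[155:250,195:305];cv2.imwrite("pics/scene0z.png",cv2.resize(i,None,fx=6,fy=6,interpolation=cv2.INTER_CUBIC))
E
```

```text
(no output)
```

View pics/top0z.png

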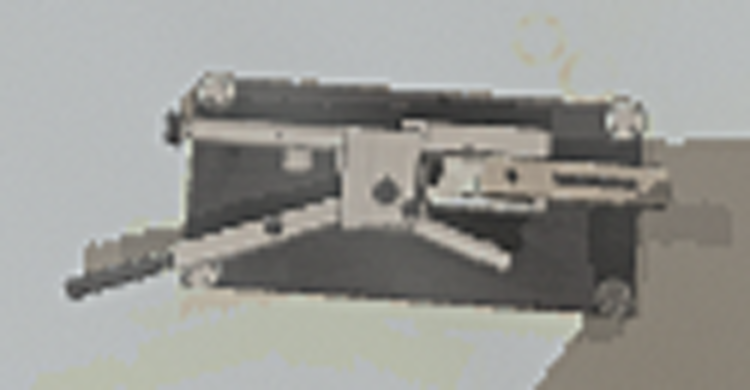

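View pics/scene0z.png

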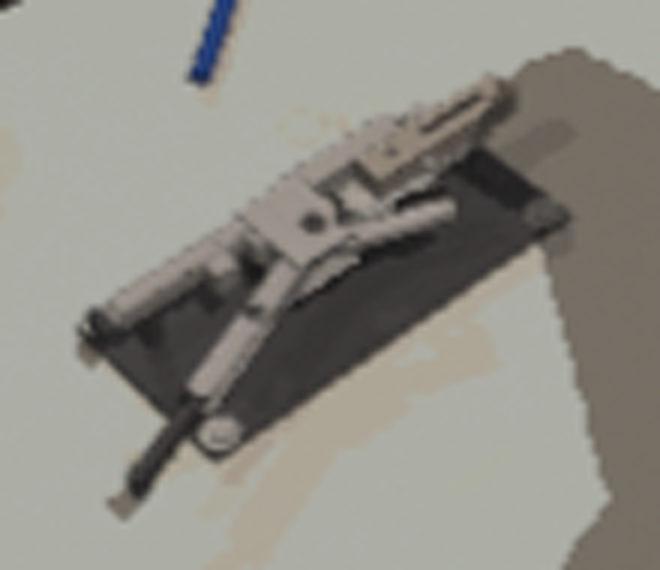

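```bash
cat > h.py <<'E'
import numpy as np,cv2
from scipy.spatial.transform import Rotation as R
from rig import ctrl,capture,ticket
def K(d):
    h=d["image"].shape[0];f=h/2/np.tan(np.radians(d["fov_y"]/2));return f
def rot(q): return R.from_quat([q[1],q[2],q[3],q[0]])
def ray(d,px):
    f=K(d);p=np.atleast_2d(px).astype(float);s=(p-[d["cx"],d["cy"]])/f
    u=s.copy()
    for _ in range(20): u=s/(1+d["k1"]*(u**2).sum(1,keepdims=True))
    return rot(d["orientation"]).apply(np.c_[u,np.ones(len(u))])
def plane(d,px,z):
    v=ray(d,px);o=d["origin"];return o+v*((z-o[2])/v[:,2:3])
def proj(d,P):
    c=rot(d["orientation"]).inv().apply(np.atleast_2d(P)-d["origin"]);u=c[:,:2]/c[:,2:]
    return u*(1+d["k1"]*(u**2).sum(1,keepdims=True))*K(d)+[d["cx"],d["cy"]]
E
python3 - <<'E'
from h import *
d=capture("top")
z=np.array([[190,75],[645,100],[637,315],[178,290]])/6+[185,165]
P=plane(d,z,8);print(P.round(0));print(P.mean(0),np.linalg.norm(P-np.roll(P,-1,0),axis=1))
# fixed handle: screw end, right end, top z 40/48
z=np.array([[168,128],[188,130],[340,138],[550,140],[668,188],[75,285]])/6+[185,165]
print(plane(d,z,46).round(0))
E
```

```text
[[ 661.  100.    8.]
 [ 645. -126.    8.]
 [ 539. -119.    8.]
 [ 554.  105.    8.]]
[599.76073925  -9.83114136   8.        ] [225.89888768 106.94380824 224.40374822 107.50218268]
[[ 627.  106.   46.]
 [ 626.   97.   46.]
 [ 621.   24.   46.]
 [ 619.  -76.   46.]
 [ 595. -131.   46.]
 [ 553.  150.   46.]]
```

```bash
python3 - <<'E'
from h import *
s=ctrl.sense();r=rot(s["ee_rot"]);print(r.as_matrix().round(3))
d=capture("wrist");m=rot(d["orientation"]).as_matrix();print(m.round(3));print(r.inv().apply(d["origin"]-s["eef_pos"]),(r.as_matrix().T@m).round(3))
print(s["time_s"])
E
```

```text
[[-0.     0.323 -0.946]
 [ 0.001 -0.946 -0.323]
 [-1.    -0.001 -0.   ]]
[[ 0.322 -0.906 -0.274]
 [-0.947 -0.309 -0.093]
 [-0.     0.289 -0.957]]
[-160.92399355    0.42009335  -73.26239507] [[-0.001 -0.289  0.957]
 [ 1.    -0.001  0.   ]
 [ 0.001  0.957  0.289]]
0.2
```

Call:
step_arm(
  commands=[
    [[0.85, 0.85, 0.18], 0.031],
    [[0.85, 0.85, 0.18], 0.031],
    [[0.85, 0.85, 0.18], 0.031],
    [[0.85, 0.85, 0.18], 0.031],
    [[0.85, 0.85, 0.18], 0.031],
  ],
)

```text
time_s: 0.75
eef_pos: [340.5, -325.3, 249.9]
ee_rot: [0.282, 0.649, 0.282, -0.649]
force: [0.3, -0.9, 0.1]
grip_width: 1.0
```

Call:
step_arm(
  commands=[
    [[0.85, 0.85, 0.18], 0.031],
    [[0.85, 0.85, 0.18], 0.031],
    [[0.85, 0.85, 0.18], 0.031],
    [[0.85, 0.85, 0.18], 0.031],
    [[0.85, 0.85, 0.18], 0.031],
  ],
)

```text
time_s: 1.25
eef_pos: [510.6, -155.1, 285.8]
ee_rot: [-0.43, -0.561, -0.43, 0.561]
force: [0.2, -0.0, 0.3]
grip_width: 0.998
```

Call:
step_arm(
  commands=[
    [[0.85, 0.85, 0.18], 0.031],
    [[0.85, 0.85, 0.18], 0.031],
    [[0, 0, 0], 0],
  ],
)

```text
time_s: 1.55
eef_pos: [580.0, -85.0, 299.7]
ee_rot: [0.483, 0.517, 0.483, -0.516]
force: [-0.6, -1.1, 0.4]
grip_width: 1.003
```

```bash
python3 - <<'E'
from h import *
import pickle
d=capture("wrist");cv2.imwrite("pics/w1.png",d["image"]);pickle.dump(d,open("w1.pkl","wb"))
s=ctrl.sense();print(s["time_s"],s["eef_pos"],rot(s["ee_rot"]).as_matrix().round(3),s["joints"])
E
```

```text
1.6 [578.55965685 -86.9838645  299.33821069] [[-0.     0.998 -0.07 ]
 [ 0.    -0.07  -0.998]
 [-1.    -0.    -0.   ]] [-3.49363656e-01  4.10958557e-01  1.14027861e+00  4.29348472e-05
  1.59086176e+00 -2.79803762e-01]
```

View pics/w1.png

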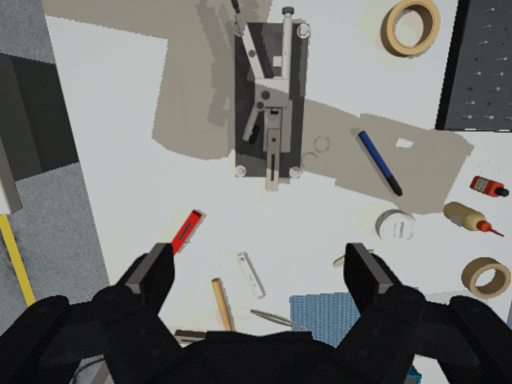

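```bash
python3 - <<'E'
import cv2
i=cv2.imread("pics/w1.png")[0:200,210:330];cv2.imwrite("pics/w1z.png",cv2.resize(i,None,fx=3,fy=3,interpolation=cv2.INTER_CUBIC)[:600])
i=cv2.imread("pics/w1.png")[85:200,220:315];cv2.imwrite("pics/w1y.png",cv2.resize(i,None,fx=5,fy=5,interpolation=cv2.INTER_CUBIC))
E
```

```text
(no output)
```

View pics/w1z.png

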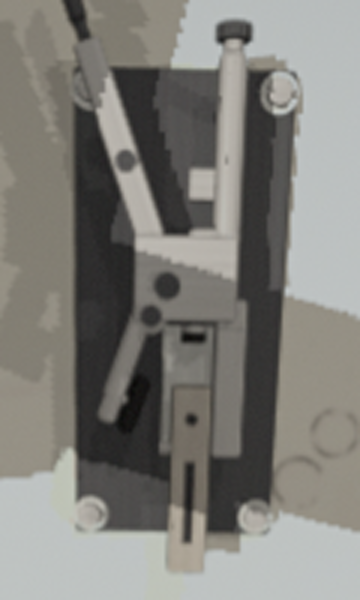

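View pics/w1y.png

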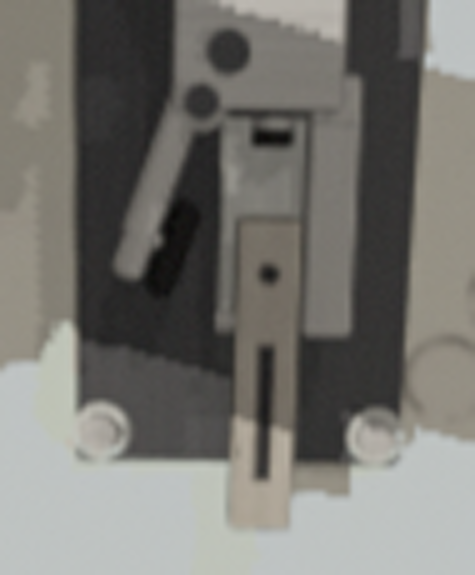

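```bash
python3 - <<'E'
from h import *
import pickle
d=pickle.load(open("w1.pkl","rb"))
C=plane(d,np.array([[73,68],[300,70],[275,531],[75,531]])/3+[210,0],8)
print("plate",C.round(1),np.linalg.norm(C-np.roll(C,-1,0),axis=1),C.mean(0))
ax=(C[2]-C[1]+C[3]-C[0]);print("yaw",np.degrees(np.arctan2(ax[1],ax[0])))
y=lambda p,z:plane(d,np.array(p)/5+[220,85],z)
z=lambda p,zz:plane(d,np.array(p)/3+[210,0],zz)
B=y([[240,217],[300,217],[289,528],[227,525]],48.5);print("bar",B.round(1),np.linalg.norm(B-np.roll(B,-1,0),axis=1))
ax=(B[2]-B[1]+B[3]-B[0]);a=np.arctan2(ax[1],ax[0]);print("yaw",np.degrees(a))
FH=z([[219,45],[246,45]],48);print("fh end",FH)
SC=z([[235,22]],46);print("screw end",SC)
J=y([[352,335],[303,335],[216,333]],[48]);print("fixed jaw end, lip",J)
S=y([[272,146]],46);print("stopface",S)
# stand candidates
a=np.radians(-94.0);ex=np.array([np.cos(a),np.sin(a)]);ey=np.array([-ex[1],ex[0]])
fh=FH.mean(0)[:2];print("origin from fh",fh+101*ex-13*ey, "from screw",SC[0,:2]+112*ex-13*ey)
E
```

```text
plate [[ 558.2  101.     8. ]
 [ 663.4   93.3    8. ]
 [ 646.5 -126.1    8. ]
 [ 539.5 -119.     8. ]] [105.41523169 220.07542346 107.19766724 220.86233772] [601.89265509 -12.70801208   8.        ]
yaw -94.6315980045639
bar [[ 595.7  -43.1   48.5]
 [ 612.4  -44.2   48.5]
 [ 605.1 -134.3   48.5]
 [ 586.8 -132.2   48.5]] [16.74224946 90.41782813 18.43887517 89.52625032]
yaw -95.17753244085343
fh end [[622.5644673   95.57821644  48.        ]
 [633.89340226  94.84394076  48.        ]]
screw end [[629.81768719 104.22708088  46.        ]]
fixed jaw end, lip [[625.78686597 -78.25207933  48.        ]
 [611.80604205 -77.33184309  48.        ]
 [587.02378432 -75.12344939  48.        ]]
stopface [[605.69990231 -24.66533139  46.        ]]
origin from fh [608.21519828  -4.63605632] from screw [609.03662948  -6.59325859]
```

Call:
step_arm(
  commands=[
    [[0.088, -0.325, -0.9], -0.004],
    [[0.088, -0.325, -0.9], 0],
    [[0.088, -0.325, -0.9], 0],
    [[0.088, -0.325, -0.9], 0],
    [[0.088, -0.325, -0.9], 0],
  ],
  gripper=1,
  force=30,
)

```text
time_s: 2.1
eef_pos: [594.2, -155.4, 118.5]
ee_rot: [-0.477, -0.521, -0.478, 0.522]
force: [0.1, -0.5, -0.2]
grip_width: 0.142
```

Call:
step_arm(
  commands=[
    [[0, 0, 0], 0],
    [[0, 0, 0], 0],
    [[0, 0, 0], 0],
  ],
)

```text
time_s: 2.4
eef_pos: [595.7, -154.0, 122.4]
ee_rot: [0.479, 0.522, 0.477, -0.521]
force: [-0.1, 0.6, 0.6]
grip_width: -0.002
```

```bash
python3 - <<'E'
from h import *
import pickle
d=capture("wrist");cv2.imwrite("pics/w2.png",d["image"]);pickle.dump(d,open("w2.pkl","wb"))
e=capture("top");cv2.imwrite("pics/t2.png",cv2.resize(e["image"][165:240,195:320],None,fx=6,fy=6,interpolation=cv2.INTER_CUBIC))
s=ctrl.sense();print(s["time_s"],s["eef_pos"],rot(s["ee_rot"]).as_matrix().round(3),s["force"])
E
```

```text
2.5 [ 595.74498446 -153.79132359  122.06016714] [[ 0.003  0.996 -0.085]
 [-0.001 -0.085 -0.996]
 [-1.     0.003  0.001]] [ 0.51060048  0.34498711 -0.01343277]
```

View pics/w2.png

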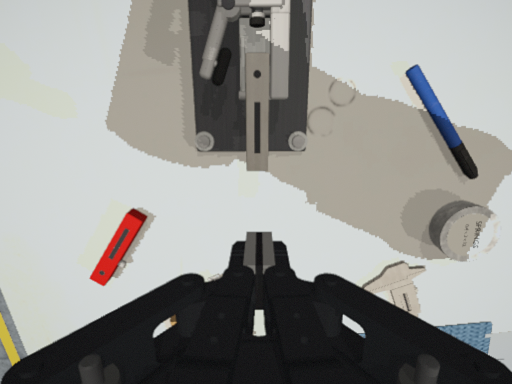

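View pics/t2.png

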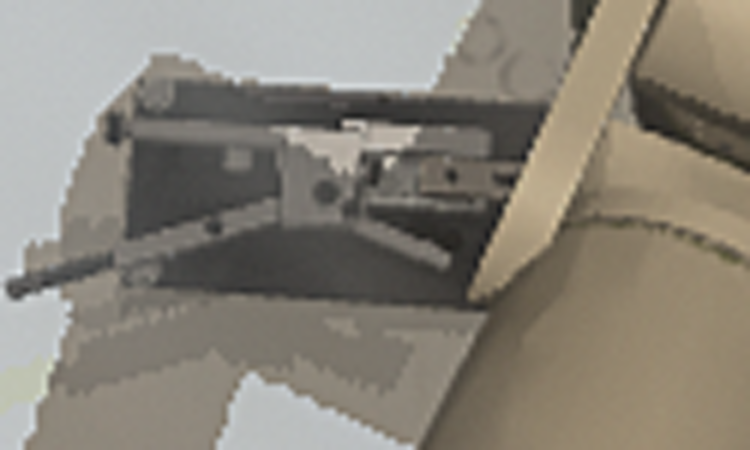

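```bash
python3 - <<'E'
from h import *
import pickle
d=pickle.load(open("w2.pkl","rb"))
i=d["image"];cv2.imwrite("pics/w2z.png",cv2.resize(i[0:260,180:330],None,fx=4,fy=4,interpolation=cv2.INTER_CUBIC)[:,:][0:600])
cv2.imwrite("pics/w2y.png",cv2.resize(i[120:270,200:320],None,fx=4,fy=4,interpolation=cv2.INTER_CUBIC))
P=plane(d,[[247,171],[268,171],[247,53],[269,53],[257,25]],48.5);print(P.round(1))
O=np.array([607.5,-4.5]);a=np.radians(-94.7);ex=np.array([np.cos(a),np.sin(a)]);ey=np.array([-ex[1],ex[0]])
print(np.c_[(P[:,:2]-O)@ex,(P[:,:2]-O)@ey].round(1))
E
```

```text
[[ 588.  -132.3   48.5]
 [ 605.3 -133.8   48.5]
 [ 596.7  -43.4   48.5]
 [ 613.   -44.8   48.5]
 [ 605.7  -25.6   48.5]]
[[129.   -9. ]
 [129.1   8.4]
 [ 39.6  -7.6]
 [ 39.7   8.7]
 [ 21.1  -0. ]]
```

View pics/w2z.png

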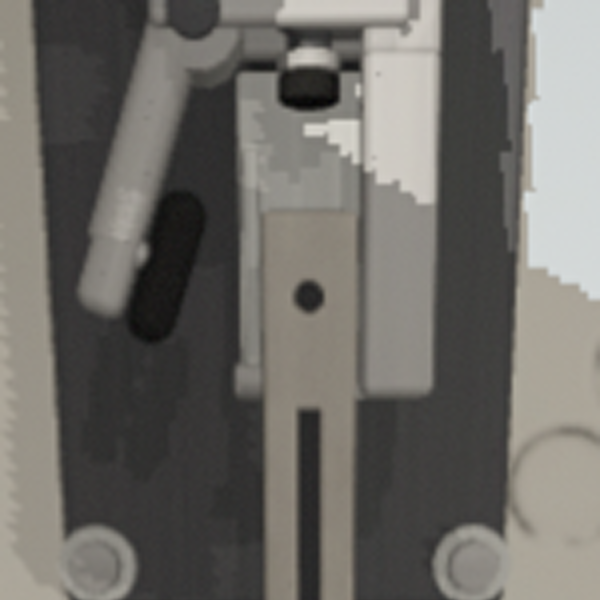

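View pics/w2y.png

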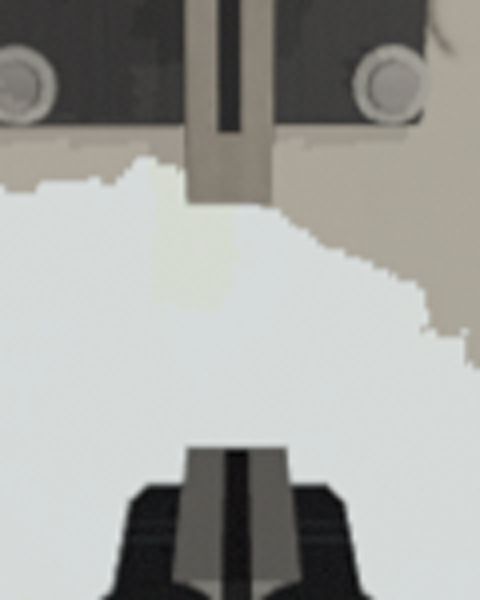

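Call:
step_arm(
  commands=[
    [[0, 0, -0.8], 0],
    [[0, 0, -0.7], 0],
    [[0, 0, -0.375], 0],
    [[0, 0, 0], 0],
    [[0, 0, 0], 0],
  ],
)

```text
time_s: 3.0
eef_pos: [595.9, -154.1, 46.4]
ee_rot: [0.479, 0.521, 0.477, -0.521]
force: [0.6, -0.2, 0.4]
grip_width: 0.001
```

Call:
step_arm(
  commands=[
    [[0.008, 0.1, 0], 0],
    [[0.008, 0.1, 0], 0],
    [[0.004, 0.05, 0], 0],
    [[0.004, 0.05, 0], 0],
    [[0.004, 0.05, 0], 0],
  ],
)

```text
time_s: 3.5
eef_pos: [596.3, -139.7, 45.1]
ee_rot: [0.478, 0.521, 0.478, -0.521]
force: [0.1, 0.0, 0.3]
grip_width: -0.005
```

Call:
step_arm(
  commands=[
    [[0.004, 0.05, 0], 0],
    [[0.004, 0.05, 0], 0],
    [[0.004, 0.05, 0], 0],
    [[0.002, 0.025, 0], 0],
    [[0, 0, 0], 0],
  ],
)

```text
time_s: 4.0
eef_pos: [596.8, -132.7, 44.9]
ee_rot: [-0.478, -0.521, -0.478, 0.521]
force: [-0.4, 0.4, -0.4]
grip_width: -0.006
```

```bash
python3 - <<'E'
from h import *
d=capture("wrist");i=d["image"]
cv2.imwrite("pics/w3.png",cv2.resize(i[0:300,180:340],None,fx=2.5,fy=2.5,interpolation=cv2.INTER_CUBIC)[:600])
s=ctrl.sense();print(s["time_s"],s["eef_pos"],s["force"])
E
```

```text
4.05 [ 596.7881183  -132.86377313   44.87761941] [-0.17938596  0.73105612 -0.53558233]
```

View pics/w3.png

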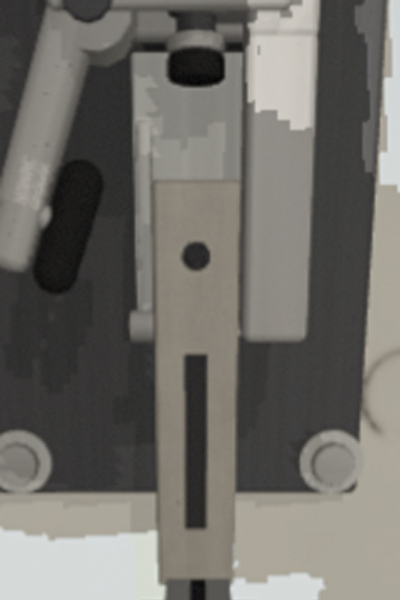

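```bash
cat >> h.py <<'E'
O=np.array([607.5,-4.5]);_a=np.radians(-94.7);ex=np.array([np.cos(_a),np.sin(_a)]);ey=np.array([-ex[1],ex[0]])
def st(P): P=np.atleast_2d(P);return np.c_[(P[:,:2]-O)@ex,(P[:,:2]-O)@ey]
def wd(x,y): return O+x*ex+y*ey
E
python3 - <<'E'
from h import *
d=capture("wrist")
p=np.array([[195,181],[195,578],[276,340],[196,85]])/2.5+[180,0]
print(st(plane(d,p,48.5)).round(1), st(ctrl.sense()["eef_pos"]))
E
```

```text
[[ 39.7  -0.3]
 [127.   -0.7]
 [ 71.5  16.9]
 [ 22.2   0. ]] [[128.88044606  -0.13257094]]
```

```bash
python3 - <<'E'
from h import *
import pickle
d=pickle.load(open("w2.pkl","rb"))
for z in(105,111,119,130,140): print(z,st(plane(d,[[259,232],[246.5,232],[272,232],[259,241],[230,242],[288,242]],z)).round(1).tolist())
d=capture("wrist");i=d["image"]
cv2.imwrite("pics/w3y.png",cv2.resize(i[200:320,190:330],None,fx=5,fy=5,interpolation=cv2.INTER_CUBIC)[:600])
E
```

```text
105 [[158.3, 0.6], [158.3, -7.8], [158.4, 9.3], [165.0, 0.6], [165.6, -19.1], [165.8, 20.3]]
111 [[155.6, 0.6], [155.5, -7.5], [155.6, 9.0], [162.0, 0.6], [162.6, -18.5], [162.8, 19.6]]
119 [[151.9, 0.6], [151.9, -7.2], [152.0, 8.6], [158.0, 0.5], [158.6, -17.6], [158.8, 18.7]]
130 [[146.9, 0.5], [146.8, -6.7], [146.9, 8.1], [152.6, 0.5], [153.1, -16.4], [153.3, 17.5]]
140 [[142.3, 0.5], [142.3, -6.2], [142.3, 7.5], [147.6, 0.5], [148.2, -15.3], [148.3, 16.3]]
```

View pics/w3y.png

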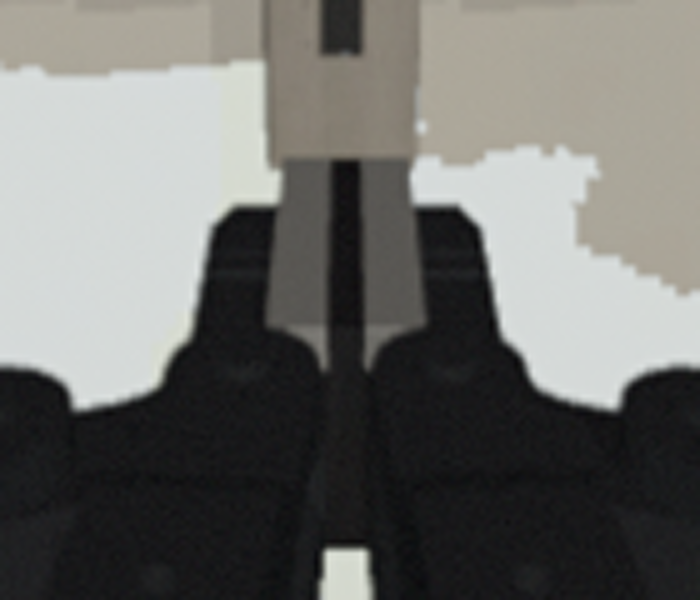

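```bash
python3 - <<'E'
from h import *
d=capture("scene");i=d["image"]
cv2.imwrite("pics/s3.png",cv2.resize(i[130:250,200:340],None,fx=5,fy=5,interpolation=cv2.INTER_CUBIC))
s=ctrl.sense()
print(s["force"],s["eef_pos"],proj(d,s["eef_pos"]),proj(d,s["eef_pos"]-[0,0,11]), proj(d,np.r_[wd(129,0),48.5]),proj(d,np.r_[wd(129,-9),48.5]))
E
```

```text
[-0.06721293 -0.22462652 -0.04520267] [ 596.78484737 -132.97339378   44.88275366] [[278.25644317 168.15557654]] [[278.13640613 170.86312825]] [[278.27989168 167.21727886]] [[280.4350336  168.79991542]]
```

View pics/s3.png

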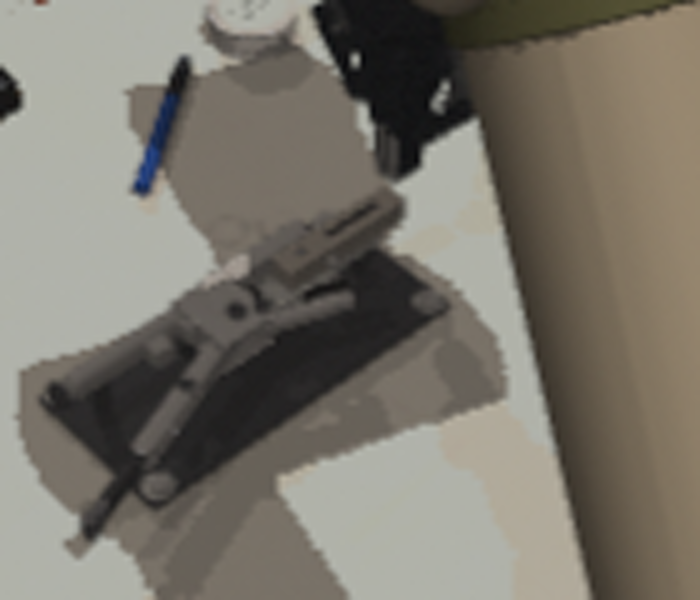

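```bash
python3 - <<'E'
from h import *
d=capture("scene");i=d["image"]
cv2.imwrite("pics/s3z.png",cv2.resize(i[140:190,255:315],None,fx=12,fy=12,interpolation=cv2.INTER_CUBIC))
E
```

```text
(no output)
```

View pics/s3z.png

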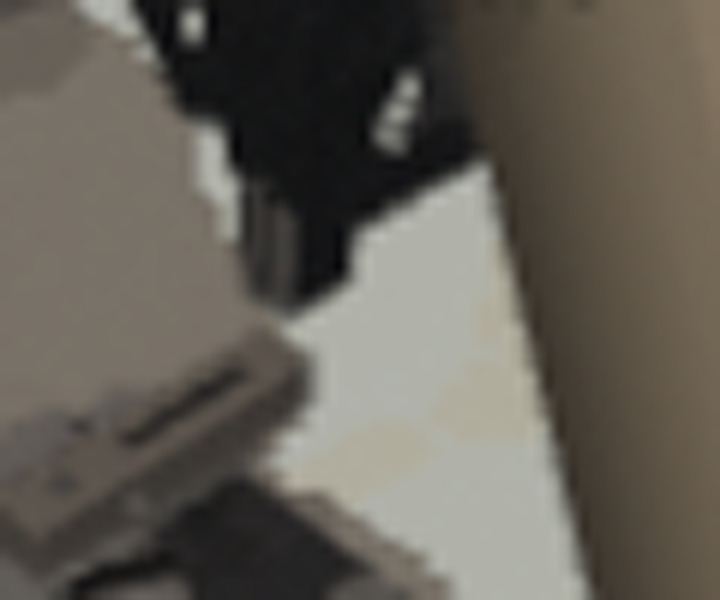

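```bash
python3 - <<'E'
from h import *
w=capture("wrist");s=capture("scene");t=capture("top")
def tri(a,pa,b,pb):
    u=ray(a,pa)[0];v=ray(b,pb)[0]
    A=np.c_[u,-v];k,_,_,_=np.linalg.lstsq(A,b["origin"]-a["origin"],rcond=None)
    P=a["origin"]+k[0]*u;Q=b["origin"]+k[1]*v;return P,Q,np.linalg.norm(P-Q)
for n,pw,ps in(("tip",(247,231.6),(279.2,166.5)),("bar far -y",(244,233),(280.8,171)),):
    P,Q,e=tri(w,pw,s,ps);M=(P+Q)/2;print(n,M,e,st(M),M[2])
e=ctrl.sense();print(e["eef_pos"],e["time_s"])
cv2.imwrite("pics/t3.png",cv2.resize(t["image"][165:240,195:320],None,fx=6,fy=6,interpolation=cv2.INTER_CUBIC))
E
```

```text
tip [ 590.20153892 -127.36665956   58.82259753] 2.3893535833297364 [[123.87091661  -7.1727822 ]] 58.82259752567552
bar far -y [ 587.44833986 -135.0801739    38.67464973] 1.8203160560186862 [[131.78408641  -9.28468946]] 38.674649725630644
[ 596.804334   -132.95136142   44.90261645] 4.4
```

```bash
python3 - <<'E'
from h import *
s=capture("scene");w=capture("wrist");t=capture("top")
for nm,x0,z in(("A",134.5,34),("B",118,70)):
  for x in(x0,x0+22):
    for y in(-8,8): 
      P=np.r_[wd(x,y),z];print(nm,x,y,((proj(s,P)-[255,140])*12).round(0),proj(w,P).round(1))
for x,y in((129,-9),(129,9),(39.7,-9),(39.7,9)):
  P=np.r_[wd(x,y),48.5];print("bar",x,y,((proj(s,P)-[255,140])*12).round(0))
# plate corners at 8
for x,y in((118,-58),(-104,-58)):
  print("plate",((proj(s,np.r_[wd(x,y),8])-[255,140])*12).round(0),((proj(s,np.r_[wd(x,y),8])-[200,130])*5).round(0))
E
```

```text
A 134.5 -8 [[316. 376.]] [[246.9 232.5]]
A 134.5 8 [[271. 342.]] [[271.6 232.4]]
A 156.5 -8 [[380. 334.]] [[247.4 262.6]]
A 156.5 8 [[335. 301.]] [[271.3 262.5]]
B 118 -8 [[272. 300.]] [[243.6 232.5]]
B 118 8 [[226. 266.]] [[274.8 232.4]]
B 140 -8 [[338. 257.]] [[244.4 270.3]]
B 140 8 [[292. 224.]] [[274.3 270.2]]
bar 129 -9 [[305. 346.]]
bar 129 9 [[254. 308.]]
bar 39.7 -9 [[ 31. 524.]]
bar 39.7 9 [[-21. 484.]]
plate [[408. 592.]] [[445. 297.]]
plate [[-304. 1085.]] [[148. 502.]]
```

View pics/t3.png

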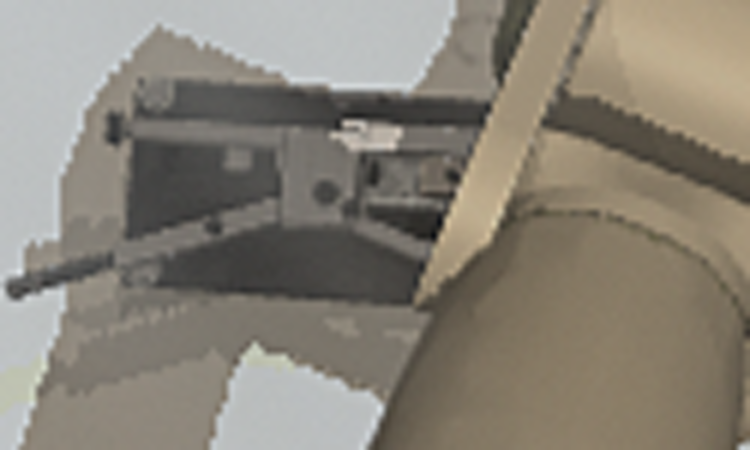

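Call:
step_arm(
  commands=[
    [[-0.025, -0.3, 0], 0],
    [[-0.025, -0.3, 0], 0],
    [[0, 0, -0.2], 0],
    [[0, 0, -0.2], 0],
    [[0, 0, 0], 0],
  ],
)

```text
time_s: 5.05
eef_pos: [593.9, -156.4, 27.1]
ee_rot: [-0.477, -0.521, -0.479, 0.521]
force: [-0.3, 0.2, 0.2]
grip_width: 0.003
```

```bash
python3 - <<'E'
from h import *
d=capture("scene");i=d["image"]
cv2.imwrite("pics/s4z.png",cv2.resize(i[140:190,255:315],None,fx=12,fy=12,interpolation=cv2.INTER_CUBIC))
d=capture("wrist");i=d["image"]
cv2.imwrite("pics/w4y.png",cv2.resize(i[150:270,190:330],None,fx=5,fy=5,interpolation=cv2.INTER_CUBIC)[:600])
s=ctrl.sense();print(s["time_s"],s["eef_pos"],st(s["eef_pos"]),s["force"])
E
```

```text
5.15 [ 594.66567582 -156.5498291    28.49995882] [[152.59016972  -0.33243108]] [-1.26375156  0.3960241  -0.47924152]
```

View pics/s4z.png

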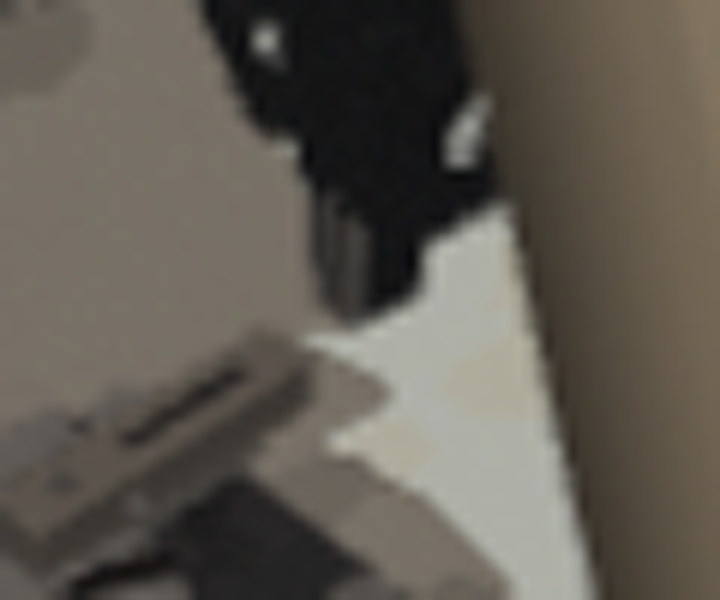

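View pics/w4y.png

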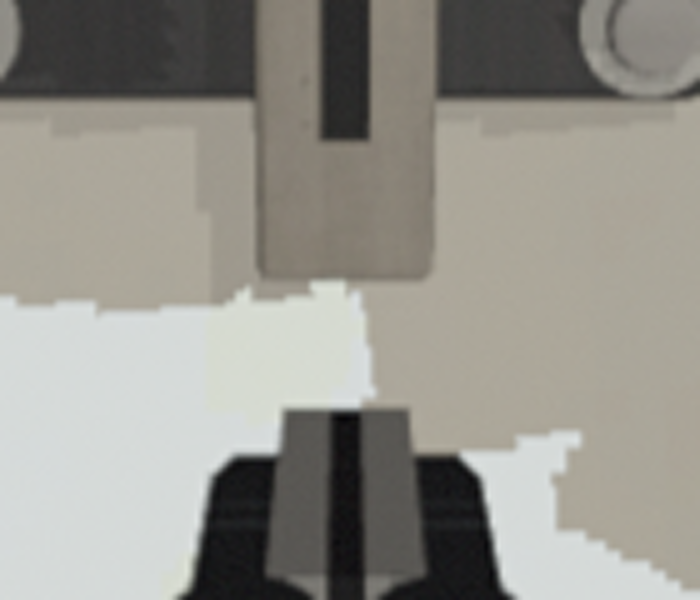

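```bash
python3 - <<'E'
from h import *
w=capture("wrist");s=capture("scene")
for z in(17.5,30,40,48,55): print(z,st(plane(w,[[246.8,231.8],[272,231.8]],z)).round(1).tolist(), ((proj(s,plane(w,[[246.8,231.8]],z))-[255,140])*12).round(0)+[3,22])
print(st(plane(w,[[243,205],[275,205]],48.5)).round(1).tolist())
E
```

```text
17.5 [[157.7, -8.3], [157.8, 8.1]] [[384. 402.]]
30 [[152.1, -7.7], [152.1, 7.5]] [[369. 375.]]
40 [[147.5, -7.2], [147.6, 7.0]] [[356. 354.]]
48 [[143.9, -6.8], [143.9, 6.6]] [[346. 336.]]
55 [[140.7, -6.5], [140.7, 6.3]] [[337. 320.]]
[[128.6, -8.5], [128.7, 8.0]]
```

Call:
step_arm(
  commands=[
    [[0, 0, -0.2], 0],
    [[0, 0, -0.15], 0],
    [[0.004, 0.05, 0], 0],
    [[0.004, 0.05, 0], 0],
    [[0, 0, 0], 0],
  ],
)

```text
time_s: 5.75
eef_pos: [595.3, -152.6, 15.0]
ee_rot: [0.478, 0.521, 0.478, -0.521]
force: [0.4, 0.7, -0.3]
grip_width: -0.005
```

Call:
step_arm(
  commands=[
    [[0.004, 0.05, 0], 0],
    [[0.004, 0.05, 0], 0],
    [[0.004, 0.05, 0], 0],
    [[0.004, 0.05, 0], 0],
    [[0.004, 0.05, 0], 0],
  ],
)

```text
time_s: 6.25
eef_pos: [595.9, -142.7, 14.9]
ee_rot: [-0.478, -0.521, -0.478, 0.521]
force: [0.5, -0.1, 0.5]
grip_width: 0.005
```

```bash
python3 - <<'E'
from h import *
d=capture("scene");i=d["image"]
cv2.imwrite("pics/s5z.png",cv2.resize(i[140:190,255:315],None,fx=12,fy=12,interpolation=cv2.INTER_CUBIC))
d=capture("wrist");i=d["image"]
cv2.imwrite("pics/w5y.png",cv2.resize(i[150:270,190:330],None,fx=5,fy=5,interpolation=cv2.INTER_CUBIC)[:600])
s=ctrl.sense();print(s["time_s"],s["eef_pos"],st(s["eef_pos"]),s["force"])
E
```

```text
6.35 [ 595.96021447 -142.63315598   14.92985679] [[138.61422042  -0.1825569 ]] [-0.32544919  0.56481885 -0.34256542]
```

View pics/s5z.png

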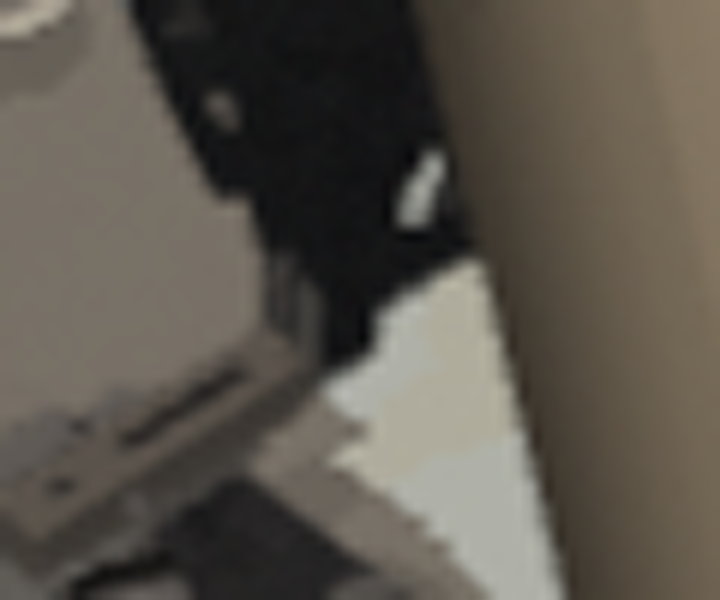

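View pics/w5y.png

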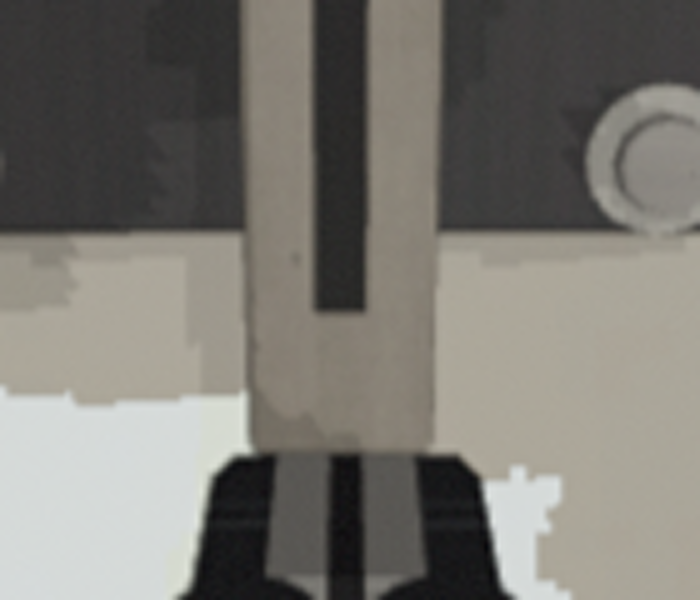

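Call:
step_arm(
  commands=[
    [[0.004, 0.05, 0], 0],
    [[0.004, 0.05, 0], 0],
    [[0.004, 0.05, 0], 0],
    [[0.004, 0.05, 0], 0],
    [[0.004, 0.05, 0], 0],
  ],
)

```text
time_s: 6.85
eef_pos: [596.7, -132.7, 14.9]
ee_rot: [-0.478, -0.521, -0.478, 0.521]
force: [0.2, -1.4, 0.1]
grip_width: 0.003
```

```bash
python3 - <<'E'
from h import *
d=capture("wrist");i=d["image"]
cv2.imwrite("pics/w6y.png",cv2.resize(i[0:250,180:340],None,fx=2.4,fy=2.4,interpolation=cv2.INTER_CUBIC)[:600])
s=ctrl.sense();print(s["time_s"],s["eef_pos"],st(s["eef_pos"]),s["force"])
E
```

```text
6.9 [ 596.76419941 -132.44857269   14.92049978] [[128.39800662  -0.21578502]] [-0.76006214  1.1437937  -0.1740971 ]
```

View pics/w6y.png

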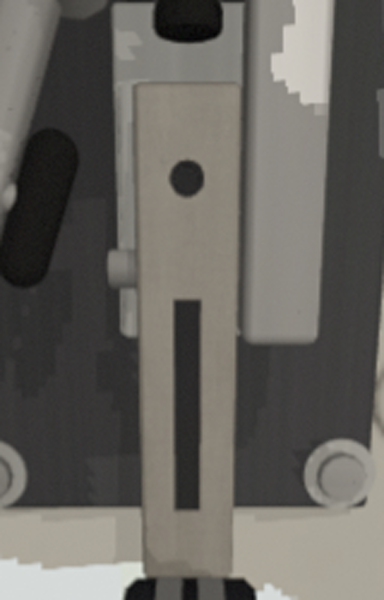

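```bash
python3 - <<'E'
from h import *
d=capture("wrist")
p=np.array([[188,83],[188,42],[280,341],[188,576]])/2.4+[180,0]
print(st(plane(d,p,48.5)).round(1).tolist(),st(plane(d,p[1:2],46)))
E
```

```text
[[28.4, -0.1], [22.4, -0.1], [70.7, 16.5], [117.6, -0.5]] [[21.75616196 -0.07535696]]
```

Call:
step_arm(
  commands=[
    [[0.002, 0.025, 0], 0],
    [[0.002, 0.025, 0], 0],
    [[0.002, 0.025, 0], 0],
    [[0.002, 0.025, 0], 0],
    [[0, 0, 0], 0],
  ],
)

```text
time_s: 7.45
eef_pos: [597.0, -128.7, 14.9]
ee_rot: [0.478, 0.521, 0.478, -0.521]
force: [0.5, -0.2, -0.3]
grip_width: 0.001
```

Call:
step_arm(
  commands=[
    [[0.001, 0.0125, 0], 0],
    [[0.001, 0.0125, 0], 0],
    [[0, 0, 0], 0],
  ],
)

```text
time_s: 7.75
eef_pos: [597.1, -127.8, 14.9]
ee_rot: [0.478, 0.521, 0.478, -0.521]
force: [-0.3, -0.2, -0.2]
grip_width: 0.001
```

Call:
step_arm(
  commands=[
    [[0.001, 0.0125, 0], 0],
    [[0.001, 0.0125, 0], 0],
    [[0, 0, 0], 0],
  ],
)

```text
time_s: 8.05
eef_pos: [597.2, -126.8, 14.9]
ee_rot: [0.478, 0.521, 0.478, -0.521]
force: [0.0, -0.4, -0.1]
grip_width: -0.0
```

Call:
step_arm(
  commands=[
    [[0.001, 0.0125, 0], 0],
    [[0, 0, 0], 0],
  ],
)

```text
time_s: 8.25
eef_pos: [597.2, -126.3, 14.9]
ee_rot: [0.478, 0.521, 0.478, -0.521]
force: [-0.2, -1.1, 0.1]
grip_width: 0.001
```

Call:
step_arm(
  commands=[
    [[0.001, 0.0125, 0], 0],
    [[0, 0, 0], 0],
  ],
)

```text
time_s: 8.45
eef_pos: [597.3, -125.8, 14.9]
ee_rot: [0.478, 0.521, 0.478, -0.521]
force: [-0.1, 0.0, -0.2]
grip_width: -0.001
```

```bash
python3 - <<'E'
from h import *
d=capture("wrist");i=d["image"]
cv2.imwrite("pics/w7y.png",cv2.resize(i[0:120,200:300],None,fx=5,fy=5,interpolation=cv2.INTER_CUBIC)[:600])
s=ctrl.sense();print(s["time_s"],s["eef_pos"],st(s["eef_pos"]),s["force"])
E
```

```text
8.5 [ 597.28808938 -125.82459507   14.89266328] [[121.75337612  -0.23641554]] [-0.42688647 -1.29976667 -0.04979056]
```

View pics/w7y.png

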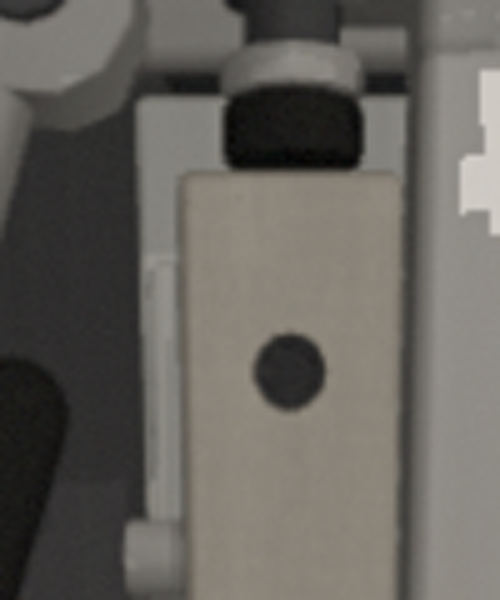

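Call:
step_arm(
  commands=[
    [[0.001, 0.01, 0], 0],
    [[0, 0, 0], 0],
  ],
)

```text
time_s: 8.7
eef_pos: [597.3, -125.5, 14.9]
ee_rot: [0.478, 0.521, 0.478, -0.521]
force: [0.3, -0.5, 0.1]
grip_width: 0.003
```

Call:
step_arm(
  commands=[
    [[0.001, 0.01, 0], 0],
    [[0, 0, 0], 0],
  ],
)

```text
time_s: 8.9
eef_pos: [597.4, -125.0, 14.9]
ee_rot: [0.478, 0.521, 0.478, -0.521]
force: [-0.7, -1.0, 1.4]
grip_width: -0.004
```

Call:
step_arm(
  commands=[
    [[0.001, 0.01, 0], 0],
    [[0, 0, 0], 0],
  ],
)

```text
time_s: 9.1
eef_pos: [597.4, -124.6, 14.9]
ee_rot: [0.478, 0.521, 0.478, -0.521]
force: [-0.0, 0.2, 0.6]
grip_width: 0.002
```

Call:
step_arm(
  commands=[
    [[0.001, 0.01, 0], 0],
    [[0, 0, 0], 0],
  ],
)

```text
time_s: 9.3
eef_pos: [597.5, -124.2, 14.9]
ee_rot: [0.478, 0.521, 0.478, -0.521]
force: [0.0, -1.2, -0.5]
grip_width: -0.002
```

Call:
step_arm(
  commands=[
    [[0.001, 0.01, 0], 0],
    [[0, 0, 0], 0],
  ],
)

```text
time_s: 9.5
eef_pos: [597.5, -123.9, 14.9]
ee_rot: [-0.478, -0.521, -0.478, 0.521]
force: [1.0, -0.5, -0.3]
grip_width: -0.0
```

Call:
step_arm(
  commands=[
    [[0.001, 0.01, 0], 0],
    [[0, 0, 0], 0],
  ],
)

```text
time_s: 9.7
eef_pos: [597.5, -123.8, 14.9]
ee_rot: [-0.478, -0.521, -0.478, 0.521]
force: [-0.2, -3.3, -0.4]
grip_width: -0.0
```

Call:
step_arm(
  commands=[
    [[0, 0.008, 0], 0],
    [[0, 0, 0], 0],
  ],
)

```text
time_s: 9.9
eef_pos: [597.6, -123.6, 15.0]
ee_rot: [-0.478, -0.521, -0.478, 0.521]
force: [-1.0, -6.0, -0.7]
grip_width: 0.003
```

Call:
step_arm(
  commands=[
    [[0, 0.005, 0], 0],
    [[0, 0, 0], 0],
  ],
)

```text
time_s: 10.1
eef_pos: [597.6, -123.5, 15.0]
ee_rot: [-0.478, -0.521, -0.478, 0.521]
force: [-0.0, -6.2, -0.4]
grip_width: -0.0
```

Call:
step_arm(
  commands=[
    [[0, 0.007, 0], 0],
    [[0, 0, 0], 0],
    [[0, 0, 0], 0],
  ],
)

```text
time_s: 10.4
eef_pos: [597.6, -123.4, 15.0]
ee_rot: [-0.478, -0.521, -0.478, 0.521]
force: [-0.2, -6.8, 0.2]
grip_width: 0.003
```

Call:
step_arm(
  commands=[
    [[0, 0.002, 0], 0],
    [[0, 0, 0], 0],
    [[0, 0, 0], 0],
    [[0, 0, 0], 0],
    [[0, 0, 0], 0],
  ],
)

```text
time_s: 10.9
eef_pos: [597.6, -123.4, 15.1]
ee_rot: [-0.478, -0.521, -0.478, 0.521]
force: [-1.3, -7.1, -0.9]
grip_width: -0.001
```

Call:
step_arm(
  commands=[
    [[0, 0.008, 0], 0],
    [[0, 0, 0], 0],
    [[0, 0, 0], 0],
    [[0, 0, 0], 0],
    [[0, 0, 0], 0],
  ],
)

```text
time_s: 11.4
eef_pos: [597.6, -123.3, 15.1]
ee_rot: [-0.479, -0.521, -0.478, 0.521]
force: [-1.8, -8.2, -0.1]
grip_width: -0.002
```

Call:
step_arm(
  commands=[
    [[0, 0, 0], 0],
    [[0, 0, 0], 0],
    [[0, 0, 0], 0],
  ],
)

```text
time_s: 11.7
eef_pos: [597.6, -123.3, 15.1]
ee_rot: [-0.479, -0.521, -0.478, 0.521]
force: [-0.7, -8.0, -0.0]
grip_width: -0.004
```

Call:
step_arm(
  commands=[
    [[0, -0.008, 0], 0],
    [[0, -0.008, 0], 0],
    [[0, -0.01, 0], 0],
    [[0, -0.01, 0], 0],
    [[0, -0.02, 0], 0],
  ],
)

```text
time_s: 12.2
eef_pos: [597.5, -124.1, 14.8]
ee_rot: [0.478, 0.521, 0.478, -0.521]
force: [-0.1, 0.4, -0.2]
grip_width: -0.0
```

Call:
step_arm(
  commands=[
    [[-0.004, -0.05, 0], 0],
    [[-0.008, -0.1, 0], 0],
    [[-0.02, -0.25, 0], 0],
    [[0, 0, 0.3], 0],
    [[0, 0, 0.9], 0],
  ],
)

```text
time_s: 12.7
eef_pos: [594.5, -140.3, 61.2]
ee_rot: [-0.476, -0.52, -0.48, 0.522]
force: [0.3, -0.6, 0.4]
grip_width: -0.001
```

```bash
python3 - <<'E'
from h import *
import pickle
d=capture("wrist");i=d["image"];pickle.dump(d,open("w8.pkl","wb"))
cv2.imwrite("pics/w8.png",i)
cv2.imwrite("pics/w8y.png",cv2.resize(i[0:120,200:320],None,fx=5,fy=5,interpolation=cv2.INTER_CUBIC)[:600])
s=ctrl.sense();print(s["time_s"],s["eef_pos"],st(s["eef_pos"]),s["force"])
E
```

```text
12.75 [ 598.22490953 -141.61881327   69.60965419] [[137.41772283   1.99140913]] [1.96263698 0.27626781 6.51147276]
```

View pics/w8y.png

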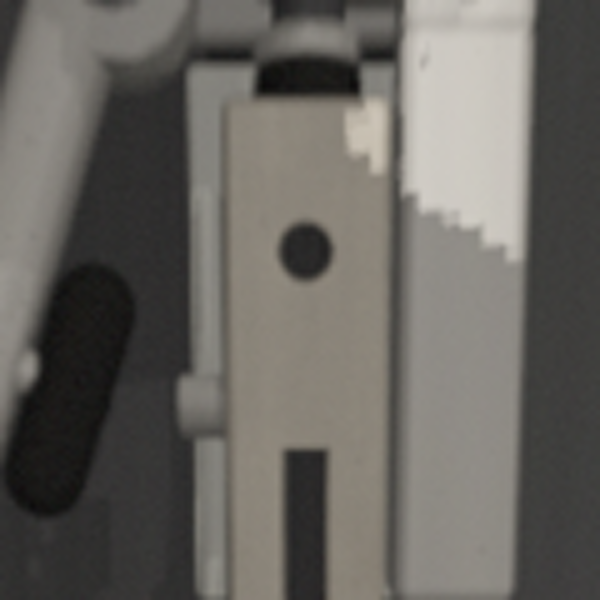

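Call:
step_arm(
  commands=[
    [[0, 0.9, 0.5], 0],
    [[0, 1, 0], 0],
    [[0, 1, 0], 0],
    [[0, 1, 0], 0],
    [[0, 1, 0], 0],
  ],
  gripper=-1,
)

```text
time_s: 13.25
eef_pos: [596.4, 56.9, 84.0]
ee_rot: [0.478, 0.521, 0.478, -0.521]
force: [0.6, -0.7, 0.7]
grip_width: 0.846
```

Call:
step_arm(
  commands=[
    [[0, 0.4, 0], 0],
    [[0, 0, 0], 0],
    [[0, 0, 0], 0],
  ],
)

```text
time_s: 13.55
eef_pos: [596.5, 70.6, 83.3]
ee_rot: [0.478, 0.521, 0.478, -0.521]
force: [-0.4, 0.3, -0.8]
grip_width: 0.999
```

```bash
python3 - <<'E'
from h import *
import pickle
d=capture("wrist");i=d["image"];pickle.dump(d,open("w9.pkl","wb"))
cv2.imwrite("pics/w9.png",i)
s=ctrl.sense();print(s["time_s"],s["eef_pos"],st(s["eef_pos"]),s["force"],rot(s["ee_rot"]).as_matrix().round(3))
for k in(-47,-35,-14,19): print(k,wd(-75,k),proj(d,np.r_[wd(-75,k),47]))
E
```

```text
13.6 [596.50897836  70.17094634  83.20286679] [[-73.51926891 -17.07248907]] [-0.28915865  0.64904388  0.55536568] [[ 0.     0.996 -0.087]
 [-0.    -0.087 -0.996]
 [-1.     0.001  0.   ]]
-47 [566.80343097  74.09891392] [[217.694566   209.49310615]]
-35 [578.76307961  73.11565181] [[234.24288302 209.42269727]]
-14 [599.69246473  71.39494313] [[263.21686162 209.29685836]]
19 [632.5814985   68.69097235] [[308.74780354 209.09252202]]
```

View pics/w9.png

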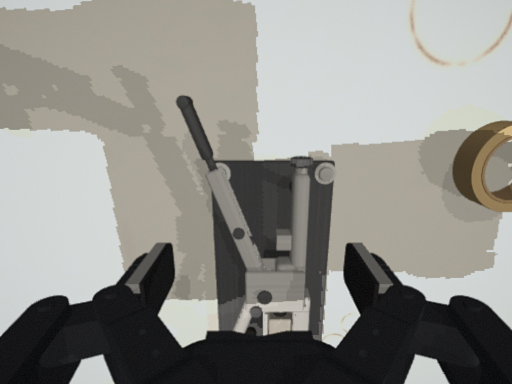

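Call:
step_arm(
  commands=[
    [[0.08, 0.03, -0.8], 0],
    [[0, 0, -0.6], 0],
    [[0, 0, -0.1], 0],
    [[0, 0, 0], 0],
    [[0, 0, 0], 0],
  ],
)

```text
time_s: 14.1
eef_pos: [600.3, 72.0, 24.3]
ee_rot: [0.478, 0.522, 0.477, -0.521]
force: [-0.3, -0.6, 0.3]
grip_width: 0.998
```

```bash
python3 - <<'E'
from h import *
import pickle
d=capture("wrist");i=d["image"];pickle.dump(d,open("w10.pkl","wb"))
cv2.imwrite("pics/w10.png",i)
e=capture("scene");cv2.imwrite("pics/s10.png",cv2.resize(e["image"][140:260,200:320],None,fx=5,fy=5,interpolation=cv2.INTER_CUBIC))
s=ctrl.sense();print(s["time_s"],s["eef_pos"],st(s["eef_pos"]),s["force"])
for k in(-47,-35,-14,19): print(k,wd(-75,k),proj(d,np.r_[wd(-75,k),47]))
E
```

```text
14.2 [600.22213125  72.35192362  24.32228821] [[-75.99716262 -13.5505281 ]] [-0.0516229   0.17446851  0.32298052]
-47 [566.80343097  74.09891392] [[195.96552288 250.74859164]]
-35 [578.76307961  73.11565181] [[218.52831371 250.64093709]]
-14 [599.69246473  71.39494313] [[258.04173507 250.43561808]]
19 [632.5814985   68.69097235] [[320.11444695 250.06997509]]
```

View pics/w10.png

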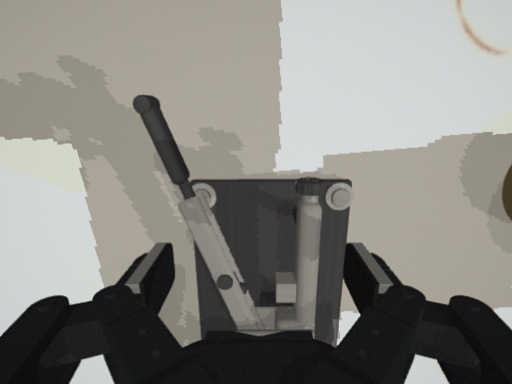

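View pics/s10.png

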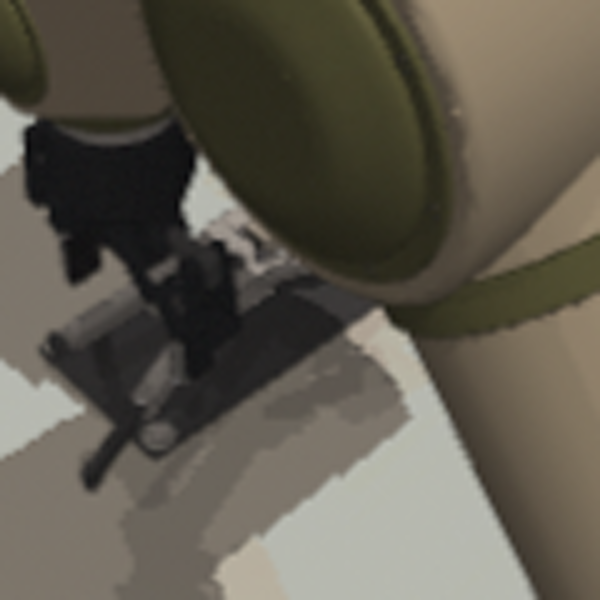

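Call:
step_arm(
  commands=[
    [[0, 0, -0.3], 0],
    [[0, 0, -0.2], 0],
    [[0, 0, 0], 0],
    [[0, 0, 0], 0],
  ],
)

```text
time_s: 14.6
eef_pos: [599.3, 72.7, 2.6]
ee_rot: [-0.478, -0.521, -0.478, 0.521]
force: [0.5, -0.7, 0.0]
grip_width: 0.997
```

```bash
python3 - <<'E'
from h import *
d=capture("wrist");i=d["image"]
cv2.imwrite("pics/w11.png",i)
e=capture("scene");cv2.imwrite("pics/s11.png",cv2.resize(e["image"][180:255,200:275],None,fx=8,fy=8,interpolation=cv2.INTER_CUBIC))
s=ctrl.sense();print(s["time_s"],s["eef_pos"],st(s["eef_pos"]),s["force"])
E
```

```text
14.7 [599.61533712  72.69886506   3.10170725] [[-76.29321762 -14.18370968]] [-0.50151374 -0.35223293 -0.70051985]
```

View pics/w11.png

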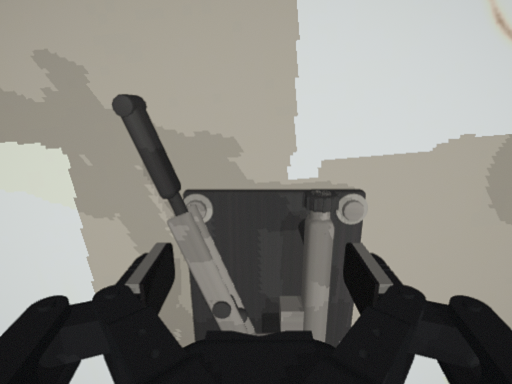

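View pics/s11.png

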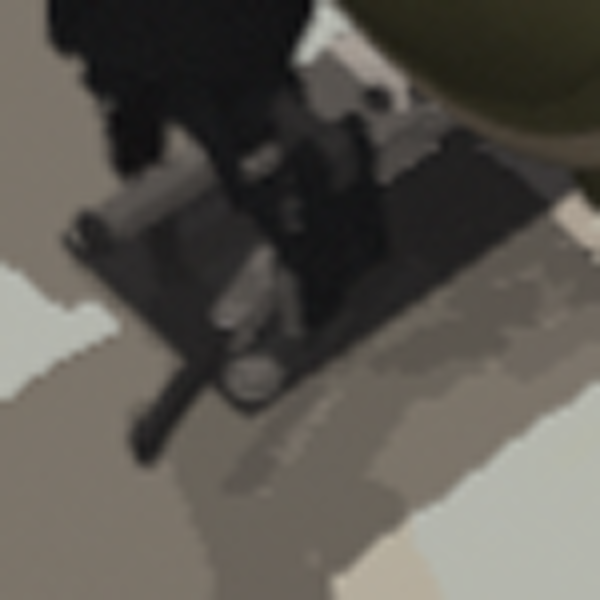

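Call:
step_arm(
  commands=[
    [[0, 0, -0.175], 0],
    [[0, 0, 0], 0],
    [[0, 0, 0], 0],
  ],
)

```text
time_s: 15.0
eef_pos: [599.3, 72.7, -4.3]
ee_rot: [-0.478, -0.521, -0.478, 0.521]
force: [-0.5, -0.1, -0.2]
grip_width: 0.995
```

```bash
python3 - <<'E'
from h import *
d=capture("wrist");i=d["image"]
cv2.imwrite("pics/w12.png",i)
s=ctrl.sense();print(s["time_s"],s["eef_pos"],st(s["eef_pos"]),s["force"])
E
```

```text
15.05 [599.43697706  72.66601508  -4.13939792] [[-76.24586354 -14.3587783 ]] [ 0.03558489 -0.38345943  0.11008813]
```

View pics/w12.png

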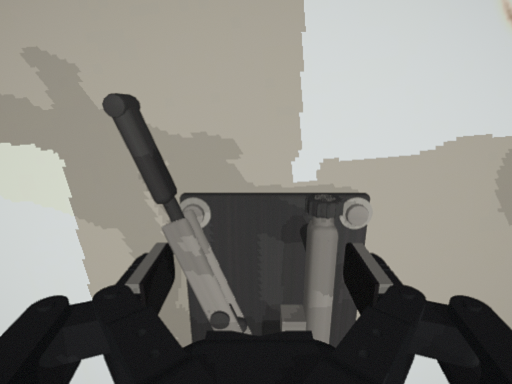

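Call:
step_arm(
  commands=[
    [[0, 0, 0], 0],
    [[0, 0, 0], 0],
    [[0, 0, 0], 0],
  ],
  gripper=-0.58,
  force=35,
)

```text
time_s: 15.35
eef_pos: [599.2, 72.7, -4.0]
ee_rot: [-0.478, -0.521, -0.478, 0.521]
force: [-2.7, 0.0, 1.8]
grip_width: 0.791
```

```bash
python3 - <<'E'
from h import *
d=capture("wrist");i=d["image"]
cv2.imwrite("pics/w13.png",cv2.resize(i[180:384,100:400],None,fx=2.5,fy=2.5,interpolation=cv2.INTER_CUBIC))
s=ctrl.sense();print(s["time_s"],s["eef_pos"],st(s["eef_pos"]),s["force"],s["grip_width"]*85)
E
```

```text
15.4 [599.21965349  72.70293601  -4.03812272] [[-76.26485316 -14.57839635]] [-1.99797632  0.24332298  1.74904644] 67.06529921779605
```

View pics/w13.png

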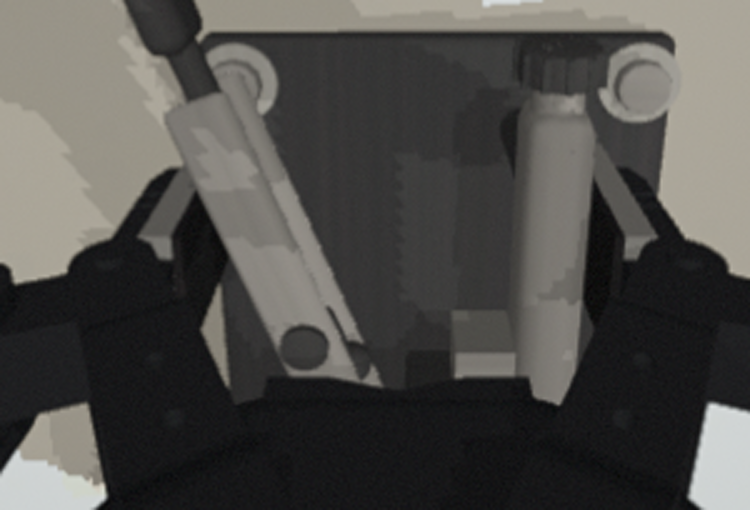

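Call:
step_arm(
  commands=[
    [[0.05, -0.004, 0], 0],
    [[0.05, -0.004, 0], 0],
    [[0, 0, 0], 0],
  ],
  gripper=-0.4,
)

```text
time_s: 15.7
eef_pos: [602.9, 72.4, -3.7]
ee_rot: [-0.478, -0.52, -0.479, 0.521]
force: [-5.4, 0.5, 5.9]
grip_width: 0.699
```

```bash
python3 - <<'E'
from h import *
s=ctrl.sense();print(s["time_s"],s["eef_pos"],st(s["eef_pos"]),s["force"],s["grip_width"]*85, s["wrist_torque"])
E
```

```text
15.7 [602.94803463  72.40168663  -3.72786125] [[-76.27011475 -10.83786839]] [-5.3676329   0.51352392  5.86853396] 59.40104410615834 [-0.00645644  1.0224969   0.19615447]
```

Call:
step_arm(
  commands=[
    [[0.05, -0.004, 0.01], 0],
    [[0.05, -0.004, 0.01], 0],
    [[0, 0, 0], 0],
  ],
  gripper=-0.22,
)

```text
time_s: 16.0
eef_pos: [606.7, 72.3, -2.8]
ee_rot: [-0.478, -0.52, -0.479, 0.521]
force: [-6.6, 0.9, 7.9]
grip_width: 0.611
```

```bash
python3 - <<'E'
from h import *
s=ctrl.sense();print(s["time_s"],s["eef_pos"],st(s["eef_pos"]),s["force"],s["grip_width"]*85, s["wrist_torque"])
d=capture("wrist");i=d["image"]
cv2.imwrite("pics/w14.png",cv2.resize(i[180:384,100:400],None,fx=2.5,fy=2.5,interpolation=cv2.INTER_CUBIC))
E
```

```text
16.0 [606.74590433  72.30846198  -2.81729655] [[-76.48839536  -7.04513077]] [-6.63868665  0.92211968  7.91482218] 51.96120594569529 [0.16306977 1.22257484 0.11177314]
```

View pics/w14.png

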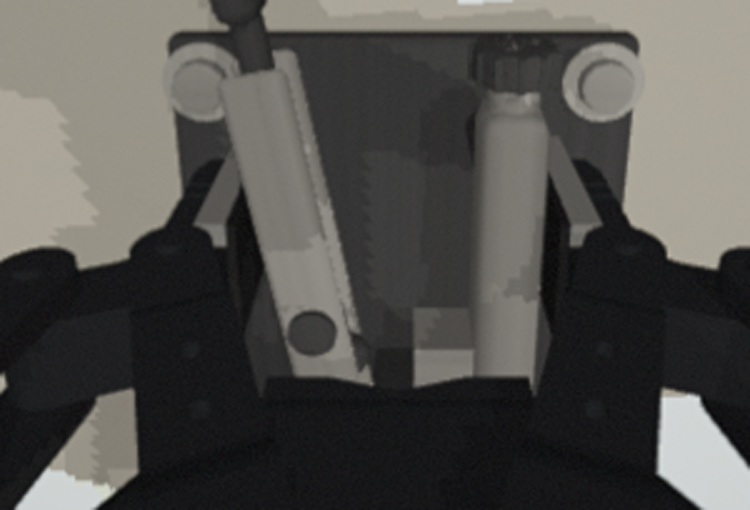

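Call:
step_arm(
  commands=[
    [[0.05, -0.004, 0.02], 0],
    [[0.05, -0.004, 0.02], 0],
    [[0, 0, 0], 0],
  ],
  gripper=-0.05,
)

```text
time_s: 16.35
eef_pos: [611.4, 71.7, -1.9]
ee_rot: [-0.478, -0.521, -0.478, 0.521]
force: [-0.7, 1.1, 0.3]
grip_width: 0.521
```

Call:
step_arm(
  commands=[
    [[0.03, -0.002, 0.01], 0],
    [[0.03, -0.002, 0.01], 0],
    [[0, 0, 0], 0],
  ],
  gripper=0.05,
)

```text
time_s: 16.65
eef_pos: [613.9, 71.4, -1.0]
ee_rot: [-0.478, -0.521, -0.478, 0.521]
force: [-0.0, 0.0, -0.0]
grip_width: 0.478
```

```bash
python3 - <<'E'
from h import *
s=ctrl.sense();print(s["time_s"],s["eef_pos"],st(s["eef_pos"]),s["force"],s["grip_width"]*85, s["wrist_torque"])
d=capture("wrist");i=d["image"]
cv2.imwrite("pics/w15.png",cv2.resize(i[180:384,100:400],None,fx=2.5,fy=2.5,interpolation=cv2.INTER_CUBIC))
E
```

```text
16.65 [613.86436426  71.42299754  -1.00122528] [[-76.18918438   0.12194618]] [-0.01805309  0.04122291 -0.04039072] 40.62921773047628 [0.03154861 0.00015032 0.02844529]
```

View pics/w15.png

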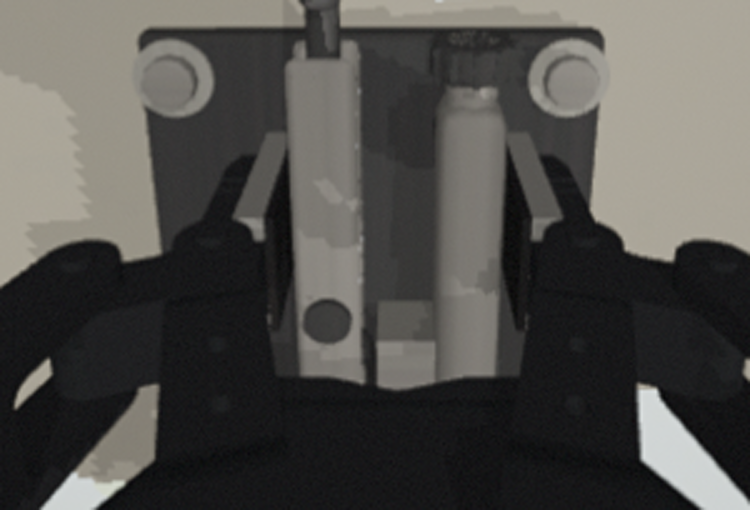

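Call:
step_arm(
  commands=[
    [[0, 0, 0], 0],
    [[0, 0, 0], 0],
    [[0, 0, 0], 0],
  ],
  gripper=0.13,
  force=25,
)

```text
time_s: 17.0
eef_pos: [614.0, 71.5, -0.9]
ee_rot: [0.478, 0.521, 0.478, -0.521]
force: [3.2, -0.1, -2.3]
grip_width: 0.441
```

Call:
step_arm(
  commands=[
    [[0, 0, 0], 0],
    [[0, 0, 0], 0],
    [[0, 0, 0], 0],
    [[0, 0, 0], 0],
  ],
  gripper=-0.6,
)

```text
time_s: 17.4
eef_pos: [613.7, 71.6, -0.9]
ee_rot: [-0.478, -0.521, -0.478, 0.521]
force: [0.3, -0.0, -0.2]
grip_width: 0.802
```

Call:
step_arm(
  commands=[
    [[0, 0, 0.4], 0],
    [[0, 0, 0.8], 0],
    [[0, 0, 0.8], 0],
    [[0, -0.9, 0.2], 0],
    [[0, -0.9, 0], 0],
  ],
)

```text
time_s: 17.9
eef_pos: [614.9, -0.8, 90.5]
ee_rot: [0.48, 0.522, 0.477, -0.519]
force: [0.5, 0.3, -0.8]
grip_width: 0.797
```

Call:
step_arm(
  commands=[
    [[0, -0.9, 0], 0],
    [[0, -0.9, 0], 0],
    [[0, 0, 0], 0],
    [[0, 0, 0], 0],
  ],
  gripper=1,
)

```text
time_s: 18.3
eef_pos: [613.9, -72.7, 88.0]
ee_rot: [0.478, 0.521, 0.478, -0.521]
force: [0.2, 0.3, -0.0]
grip_width: 0.118
```

```bash
python3 - <<'E'
from h import *
import pickle
s=ctrl.sense();print(s["time_s"],s["eef_pos"],st(s["eef_pos"]),s["force"],s["grip_width"]*85)
d=capture("wrist");i=d["image"];pickle.dump(d,open("w16.pkl","wb"))
cv2.imwrite("pics/w16.png",cv2.resize(i[0:240,150:390],None,fx=2.5,fy=2.5,interpolation=cv2.INTER_CUBIC))
E
```

```text
18.3 [613.91753423 -72.73237349  88.03234917] [[67.47709123 11.98681347]] [ 0.20470838  0.33352208 -0.00687714] 10.00802887455498
```

View pics/w16.png

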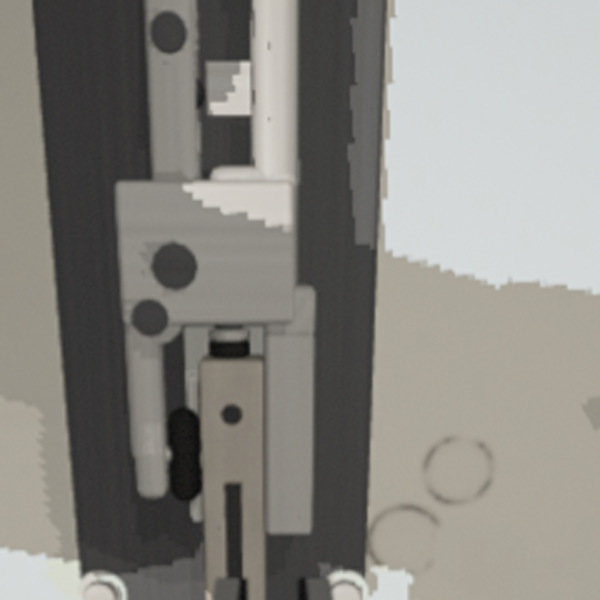

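Call:
step_arm(
  commands=[
    [[0.07, 1, 0], 0],
    [[0.07, 1, 0], 0],
    [[0.07, 1, 0], 0],
    [[0.07, 1, 0], 0],
    [[0.05, 1, 0], 0],
  ],
)

```text
time_s: 18.85
eef_pos: [626.6, 130.8, 87.7]
ee_rot: [0.479, 0.521, 0.479, -0.52]
force: [0.6, -1.2, -0.6]
grip_width: 0.001
```

Call:
step_arm(
  commands=[
    [[0, 0.18, 0], 0],
    [[0, 0, -0.7], 0],
    [[0, 0, 0], 0],
    [[0, 0, 0], 0],
  ],
)

```text
time_s: 19.25
eef_pos: [626.8, 134.9, 59.5]
ee_rot: [-0.478, -0.521, -0.478, 0.521]
force: [0.2, -0.1, 0.3]
grip_width: -0.0
```

```bash
python3 - <<'E'
from h import *
import pickle
s=ctrl.sense();print(s["time_s"],s["eef_pos"],st(s["eef_pos"]),s["force"],s["grip_width"]*85)
d=capture("wrist");i=d["image"];pickle.dump(d,open("w17.pkl","wb"))
cv2.imwrite("pics/w17.png",i)
e=capture("top");cv2.imwrite("pics/t17.png",cv2.resize(e["image"][150:250,170:310],None,fx=5,fy=5,interpolation=cv2.INTER_CUBIC))
E
```

```text
19.25 [626.79827811 134.86968325  59.4687441 ] [[-140.48230904    7.81364147]] [ 0.23791727 -0.08553101  0.33013802] -0.015830859839263075
```

View pics/w17.png

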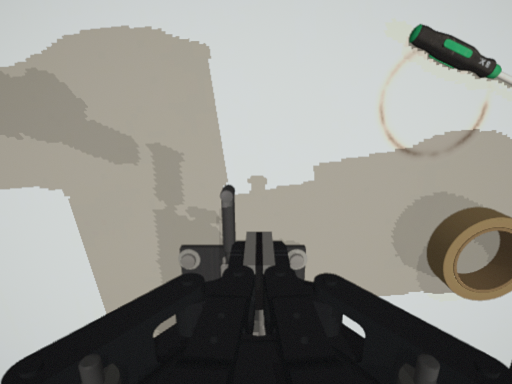

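View pics/t17.png

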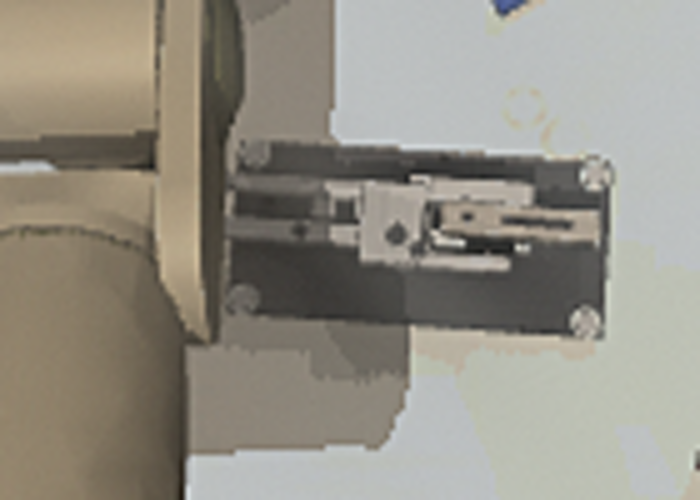

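```bash
python3 - <<'E'
from h import *
import pickle
d=pickle.load(open("w17.pkl","rb"));i=d["image"]
print(st(plane(d,[[222,190],[234,190],[222,215],[235,215],[228,185]],47)).round(1).tolist())
# finger left edge at tip z=83, at z 90
print(st(plane(d,[[229,242],[289,242]],83)).round(1).tolist(),st(plane(d,[[229,242],[289,242]],95)).round(1).tolist())
cv2.imwrite("pics/w17z.png",cv2.resize(i[170:290,180:320],None,fx=5,fy=5,interpolation=cv2.INTER_CUBIC))
E
```

```text
[[-163.1, -15.2], [-163.1, -7.7], [-146.4, -15.9], [-146.4, -7.5], [-166.3, -11.3]]
[[-145.2, -7.9], [-145.1, 23.5]] [[-151.2, -6.5], [-151.1, 22.2]]
```

View pics/w17z.png

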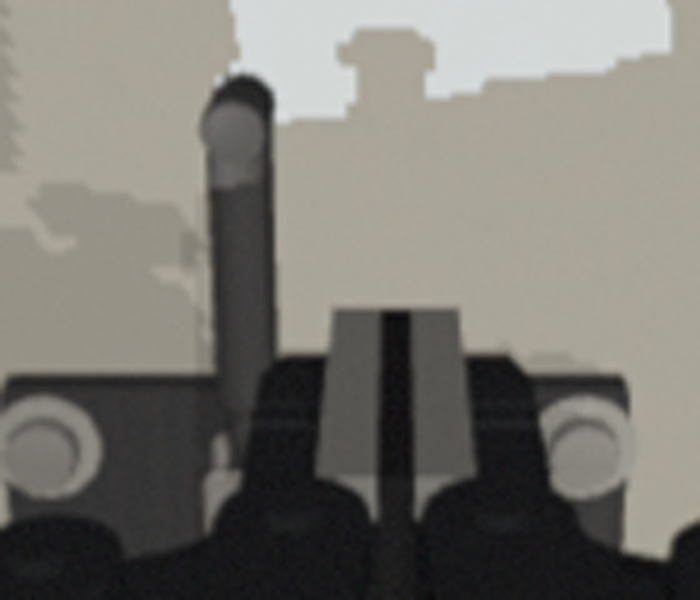

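Call:
step_arm(
  commands=[
    [[0.137, -0.011, 0], 0],
    [[0, 0, -0.7], 0],
    [[0, 0, -0.5], 0],
    [[0, 0, 0], 0],
    [[0, 0, 0], 0],
  ],
)

```text
time_s: 19.85
eef_pos: [633.2, 134.2, 12.1]
ee_rot: [0.478, 0.521, 0.478, -0.521]
force: [-0.0, 0.0, 0.3]
grip_width: 0.002
```

```bash
python3 - <<'E'
from h import *
s=ctrl.sense();print(s["time_s"],s["eef_pos"],st(s["eef_pos"]),s["force"])
d=capture("wrist");i=d["image"]
cv2.imwrite("pics/w18.png",cv2.resize(i[150:290,160:340],None,fx=4,fy=4,interpolation=cv2.INTER_CUBIC))
E
```

```text
19.85 [633.20928948 134.17601076  12.11150678] [[-140.31627782   14.25993358]] [-0.00468953  0.02688428  0.29113159]
```

View pics/w18.png

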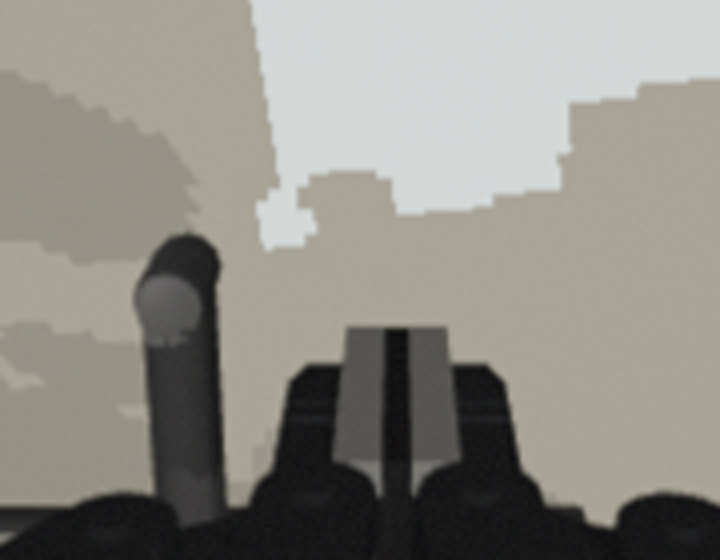

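Call:
step_arm(
  commands=[
    [[0, 0, -0.3], 0],
    [[-0.05, 0.004, 0], 0],
    [[-0.05, 0.004, 0], 0],
    [[0, 0, 0], 0],
  ],
)

```text
time_s: 20.3
eef_pos: [628.4, 134.7, -0.6]
ee_rot: [0.478, 0.521, 0.478, -0.521]
force: [0.2, -0.4, -0.2]
grip_width: -0.002
```

Call:
step_arm(
  commands=[
    [[-0.04, 0.003, 0], 0],
    [[-0.04, 0.003, 0], 0],
    [[0, 0, 0], 0],
  ],
)

```text
time_s: 20.6
eef_pos: [625.2, 134.9, -0.8]
ee_rot: [0.478, 0.521, 0.478, -0.521]
force: [-0.3, 0.5, 0.6]
grip_width: 0.002
```

Call:
step_arm(
  commands=[
    [[-0.05, 0.004, 0], 0],
    [[-0.05, 0.004, 0], 0],
    [[-0.05, 0.004, 0], 0],
    [[0, 0, 0], 0],
  ],
)

```text
time_s: 21.0
eef_pos: [619.2, 135.4, -0.8]
ee_rot: [0.478, 0.521, 0.478, -0.521]
force: [0.7, 0.9, -0.1]
grip_width: 0.0
```

Call:
step_arm(
  commands=[
    [[-0.05, 0.004, 0], 0],
    [[-0.05, 0.004, 0], 0],
    [[-0.05, 0.004, 0], 0],
    [[0, 0, 0], 0],
  ],
)

```text
time_s: 21.4
eef_pos: [613.3, 135.7, -0.8]
ee_rot: [0.478, 0.521, 0.478, -0.521]
force: [2.1, -1.6, 0.7]
grip_width: 0.0
```

Call:
step_arm(
  commands=[
    [[-0.05, 0.004, 0], 0],
    [[-0.05, 0.004, 0], 0],
    [[-0.05, 0.004, 0], 0],
    [[0, 0, 0], 0],
  ],
)

```text
time_s: 21.8
eef_pos: [607.0, 136.3, -0.9]
ee_rot: [-0.478, -0.521, -0.478, 0.521]
force: [2.0, -0.9, 0.6]
grip_width: 0.003
```

Call:
step_arm(
  commands=[
    [[-0.04, 0.003, 0], 0],
    [[-0.04, 0.003, 0], 0],
    [[-0.04, 0.003, 0], 0],
    [[0, 0, 0], 0],
  ],
)

```text
time_s: 22.2
eef_pos: [602.2, 136.8, -1.0]
ee_rot: [-0.478, -0.521, -0.478, 0.521]
force: [3.2, -0.6, -0.3]
grip_width: -0.0
```

```bash
python3 - <<'E'
from h import *
s=ctrl.sense();print(s["time_s"],s["eef_pos"],st(s["eef_pos"]),s["force"])
d=capture("wrist");i=d["image"]
cv2.imwrite("pics/w19.png",cv2.resize(i[150:290,130:340],None,fx=3.6,fy=3.6,interpolation=cv2.INTER_CUBIC))
E
```

```text
22.2 [602.21567421 136.77646912  -0.95043529] [[-140.36842122  -16.84253983]] [ 3.16565864 -0.6405124  -0.30653712]
```

View pics/w19.png

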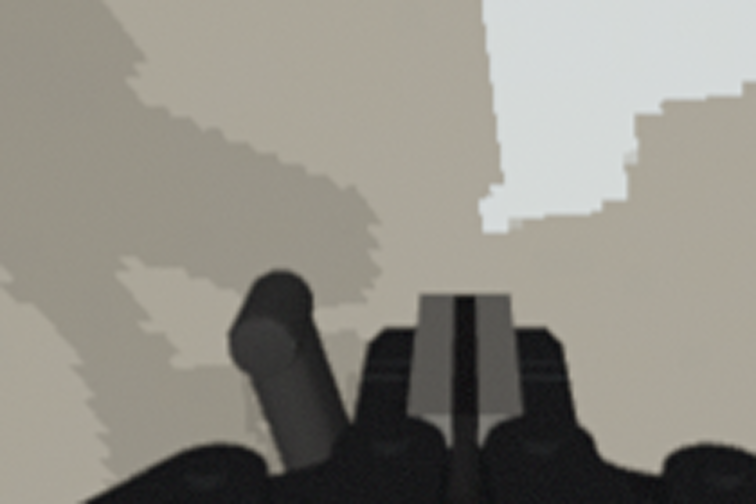

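Call:
step_arm(
  commands=[
    [[-0.04, 0.003, 0], 0],
    [[-0.04, 0.003, 0], 0],
    [[0, 0, 0], 0],
  ],
)

```text
time_s: 22.55
eef_pos: [599.0, 137.0, -0.9]
ee_rot: [-0.478, -0.521, -0.478, 0.521]
force: [1.6, -0.5, 1.3]
grip_width: 0.004
```

Call:
step_arm(
  commands=[
    [[-0.04, 0.003, 0], 0],
    [[-0.04, 0.003, 0], 0],
    [[0, 0, 0], 0],
  ],
)

```text
time_s: 22.85
eef_pos: [595.8, 137.2, -0.9]
ee_rot: [-0.478, -0.521, -0.478, 0.521]
force: [1.9, -0.3, -0.7]
grip_width: -0.001
```

```bash
python3 - <<'E'
from h import *
s=ctrl.sense();print(s["time_s"],s["eef_pos"],st(s["eef_pos"]),s["force"])
d=capture("wrist");i=d["image"]
cv2.imwrite("pics/w20.png",cv2.resize(i[150:290,130:340],None,fx=3.6,fy=3.6,interpolation=cv2.INTER_CUBIC))
E
```

```text
22.85 [595.83926201 137.22514786  -0.91933104] [[-140.29311753  -23.23427469]] [ 1.92189144 -0.25937546 -0.74273619]
```

View pics/w20.png

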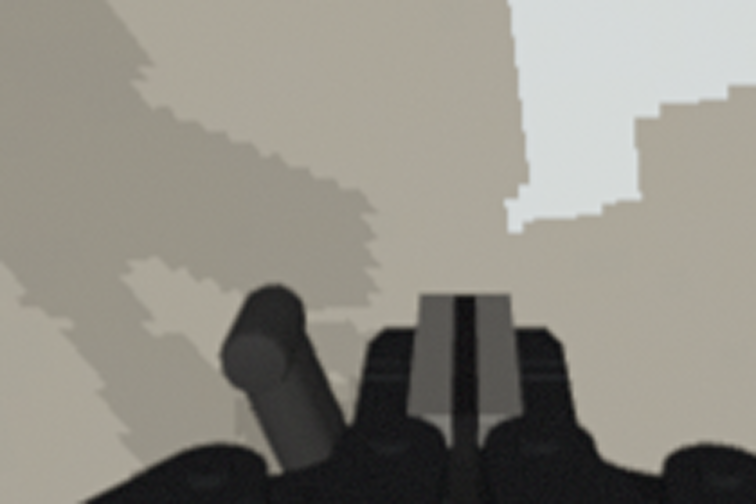

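Call:
step_arm(
  commands=[
    [[-0.04, 0.003, 0], 0],
    [[-0.04, 0.003, 0], 0],
    [[-0.04, 0.003, 0], 0],
    [[0, 0, 0], 0],
  ],
)

```text
time_s: 23.3
eef_pos: [591.0, 137.6, -0.9]
ee_rot: [-0.478, -0.521, -0.478, 0.521]
force: [0.7, -0.6, 0.1]
grip_width: 0.004
```

```bash
python3 - <<'E'
from h import *
s=ctrl.sense();print(s["time_s"],s["eef_pos"],st(s["eef_pos"]),s["force"])
d=capture("wrist");i=d["image"]
cv2.imwrite("pics/w21.png",cv2.resize(i[150:384,100:340],None,fx=2.5,fy=2.5,interpolation=cv2.INTER_CUBIC))
e=capture("scene");cv2.imwrite("pics/s21.png",cv2.resize(e["image"][170:260,190:300],None,fx=6,fy=6,interpolation=cv2.INTER_CUBIC))
E
```

```text
23.3 [591.01412655 137.57210044  -0.92507181] [[-140.24353903  -28.07161386]] [ 0.73335774 -0.59169023  0.10034286]
```

View pics/w21.png

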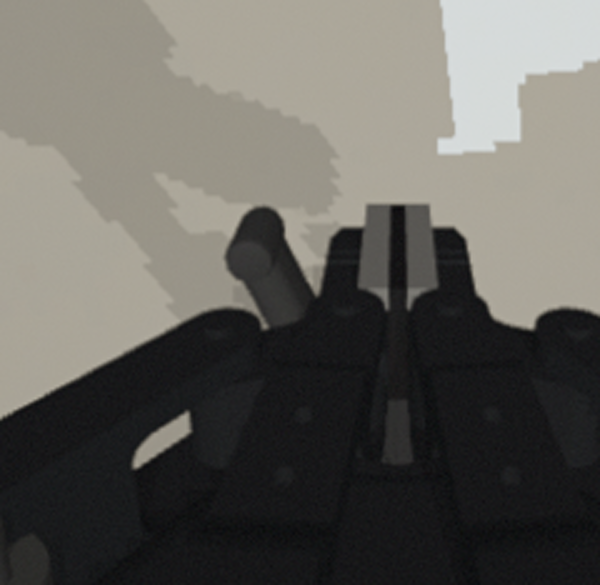

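View pics/s21.png

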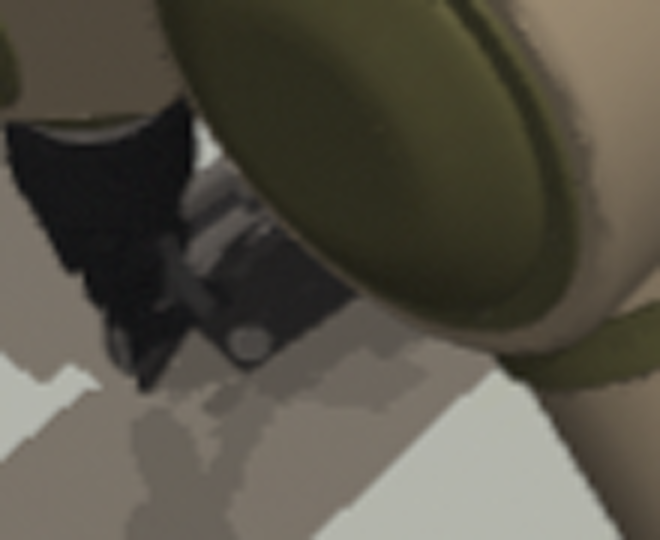

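Call:
step_arm(
  commands=[
    [[-0.05, 0.004, 0], 0],
    [[-0.05, 0.004, 0], 0],
    [[-0.05, 0.004, 0], 0],
    [[0, 0, 0], 0],
  ],
)

```text
time_s: 23.8
eef_pos: [584.7, 138.1, -1.0]
ee_rot: [-0.478, -0.521, -0.478, 0.521]
force: [-0.4, -0.0, 0.2]
grip_width: 0.004
```

```bash
python3 - <<'E'
from h import *
s=ctrl.sense();print(s["time_s"],s["eef_pos"],st(s["eef_pos"]),s["force"])
d=capture("wrist");i=d["image"]
cv2.imwrite("pics/w22.png",cv2.resize(i[150:384,100:340],None,fx=2.5,fy=2.5,interpolation=cv2.INTER_CUBIC))
e=capture("scene");cv2.imwrite("pics/s22.png",cv2.resize(e["image"][170:260,190:300],None,fx=6,fy=6,interpolation=cv2.INTER_CUBIC))
E
```

```text
23.8 [584.71941222 138.1295743   -1.0119909 ] [[-140.28335882  -34.39084008]] [-0.43072869 -0.03541392  0.24725877]
```

View pics/w22.png

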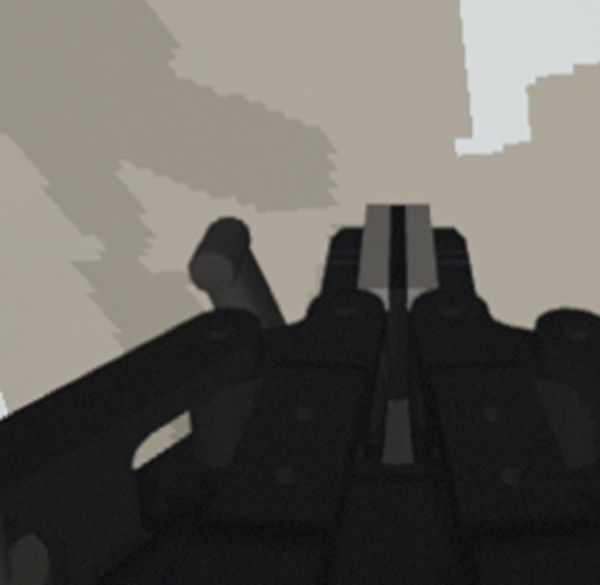

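View pics/s22.png

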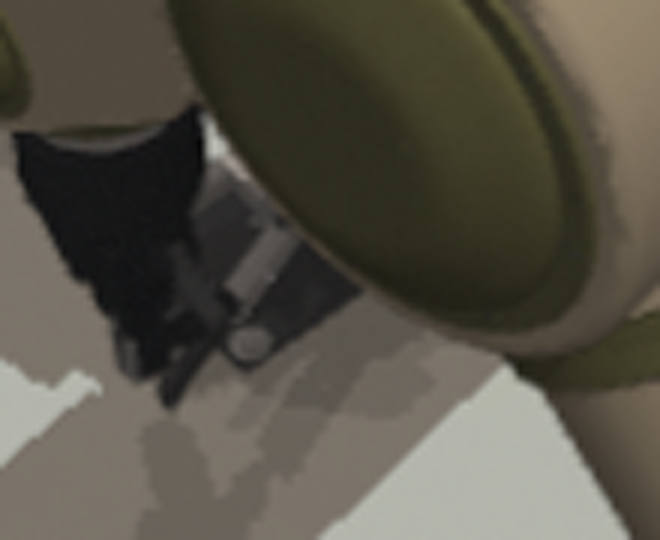

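Call:
step_arm(
  commands=[
    [[0.2, -0.016, 0], 0],
    [[0, 0, 0.4], 0],
    [[0, 0, 0.8], 0],
    [[0, 0, 0.8], 0],
    [[0, 0, 0.6], 0],
  ],
)

```text
time_s: 24.4
eef_pos: [594.2, 137.3, 105.2]
ee_rot: [0.478, 0.522, 0.478, -0.521]
force: [-1.3, -0.4, 0.6]
grip_width: -0.002
```

Call:
step_arm(
  commands=[
    [[0, -0.9, 0.6], 0],
    [[0, -1, 0.6], 0],
    [[0, -1, 0.5], 0],
    [[0, -1, 0.5], 0],
    [[0, -1, 0], 0],
  ],
)

```text
time_s: 24.9
eef_pos: [594.6, -60.7, 194.3]
ee_rot: [0.48, 0.522, 0.476, -0.52]
force: [1.1, -0.5, -0.4]
grip_width: -0.001
```

Call:
step_arm(
  commands=[
    [[0, -0.6, 0], 0],
    [[0, 0, 0], 0],
    [[0, 0, 0], 0],
  ],
)

```text
time_s: 25.2
eef_pos: [593.5, -82.7, 191.0]
ee_rot: [0.478, 0.521, 0.478, -0.521]
force: [-0.1, -0.6, -0.9]
grip_width: -0.002
```

```bash
python3 - <<'E'
from h import *
import pickle
s=ctrl.sense();print(s["time_s"],s["eef_pos"],st(s["eef_pos"]),s["force"])
d=capture("wrist");i=d["image"];pickle.dump(d,open("w23.pkl","wb"))
cv2.imwrite("pics/w23.png",i)
cv2.imwrite("pics/w23z.png",cv2.resize(i[0:230,180:340],None,fx=3.4,fy=3.4,interpolation=cv2.INTER_CUBIC)[:600])
cv2.imwrite("pics/t23.png",capture("top")["image"]);cv2.imwrite("pics/s23.png",capture("scene")["image"])
E
```

```text
25.2 [593.4952839  -82.70760411 190.99145738] [[79.09214774 -7.54940921]] [-0.1366947  -0.58369481 -0.88502487]
```

View pics/w23.png

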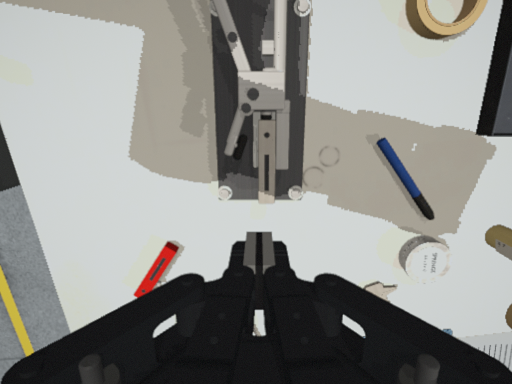

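View pics/w23z.png

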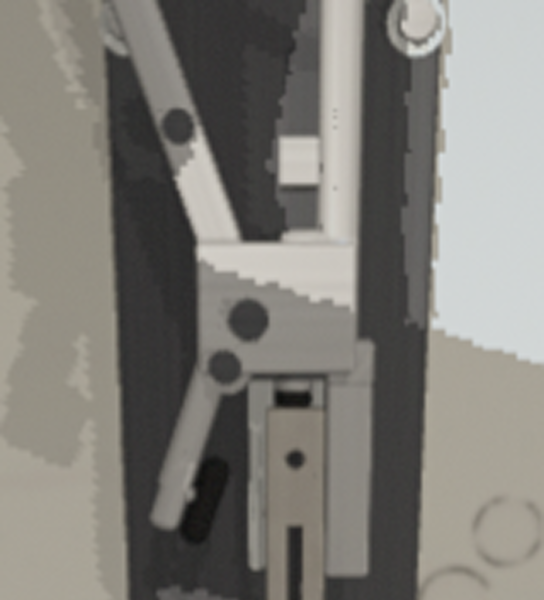

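View pics/t23.png

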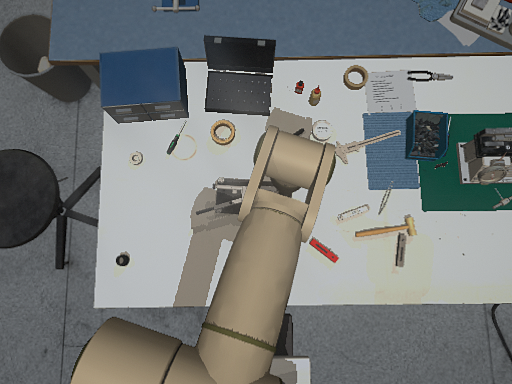

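Call:
step_arm(
  commands=[
    [[0, -0.9, -0.6], 0],
    [[0, -0.9, -0.8], 0],
    [[0, 0, -0.9], 0],
    [[0, 0, -0.5], 0],
    [[0, 0, 0], 0],
  ],
)

```text
time_s: 25.85
eef_pos: [592.0, -153.2, 76.3]
ee_rot: [-0.476, -0.52, -0.48, 0.522]
force: [0.0, -0.4, 0.0]
grip_width: -0.005
```

```bash
python3 - <<'E'
from h import *
s=ctrl.sense();print(s["time_s"],s["eef_pos"],st(s["eef_pos"]),s["force"])
d=capture("wrist");i=d["image"]
cv2.imwrite("pics/w24.png",cv2.resize(i[0:150,170:330],None,fx=4,fy=4,interpolation=cv2.INTER_CUBIC))
import pickle;pickle.dump(d,open("w24.pkl","wb"))
o=pickle.load(open("w1.pkl","rb"))
E
```

```text
25.85 [ 592.0244898  -153.22861803   76.25629406] [[149.49654144  -3.23687089]] [ 0.04894308 -0.43433936  0.04105636]
```

View pics/w24.png

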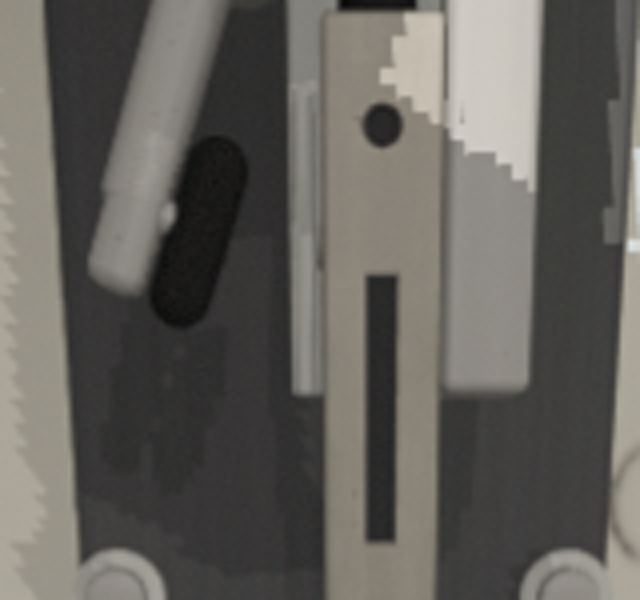

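Call:
step_arm(
  commands=[
    [[0, 0, 0.8], 0],
    [[0, 0, 0.8], 0],
    [[0, 0, 0.8], 0],
    [[0, 0, 0], 0],
    [[0, 0, 0], 0],
  ],
)

```text
time_s: 26.4
eef_pos: [593.9, -154.2, 177.1]
ee_rot: [0.479, 0.521, 0.477, -0.52]
force: [-0.4, 0.4, -0.7]
grip_width: 0.003
```

```bash
python3 - <<'E'
from h import *
import pickle
a=cv2.imread("pics/top0.png");d=capture("top");b=d["image"]
cv2.imwrite("pics/t25.png",b)
df=cv2.absdiff(a,b).max(2)
for n,(x,y) in dict(loupe=(122,259),ring=(136,158),hammer=(385,230),red=(323,250)).items(): print(n,df[y-12:y+12,x-12:x+12].mean().round(1))
w=capture("wrist")["image"];cv2.imwrite("pics/w25.png",w)
s=ctrl.sense();print(s["time_s"],s["eef_pos"])
E
```

```text
loupe 6.3
ring 7.1
hammer 11.4
red 45.9
26.5 [ 593.16882647 -154.19842961  174.93414318]
```

View pics/w25.png

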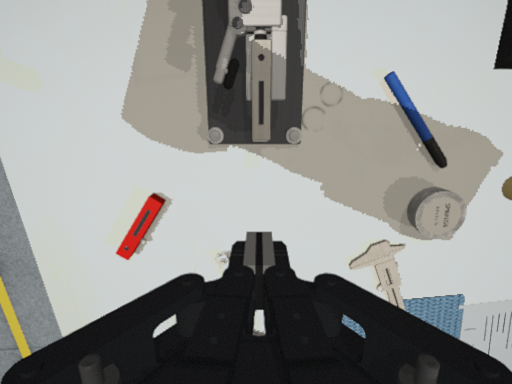

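```bash
python3 -c "
from rig import ticket
print(ticket.finish_job())"
```

```text
the job is handed in; nothing more can be done
None
```

The bar is at the stop, the dowel is pressed in, the pliers are open again, and I handed the job in at about 26.5 s.

- **Bar:** I slid it with shut fingers until I felt the stop. I held it at about 6 to 8 N for over 1 s, then backed off slowly.
- **Squeeze:** I closed both handles together with the gripper at 35 N or less. They snapped over and the force on the tool dropped to zero. After I let go the pliers stayed locked, measuring 37.5 mm over the handles during a last light squeeze.
- **Release:** I hooked the lever and pulled it at about 2 to 3 N until the pliers sprang open, then lifted clear.

**Last checks:**
- **Bar and dowel:** The pictures show the bar against the rubber tip, and the dowel no longer visibly sticking out. I judged the dowel by eye and did not measure its depth.
- **Jaw:** Its angle was 21.4° against 22.2° at the start, so the pliers are open within measuring error.
- **Loose things:** The loupe, ring gauge and hammer look unmoved in the top view. The comparison flagged the area round the red look-alike, which I put down to the arm's shadow: I never touched it and it looks in the same place.

**Disagreements:**
- **Fingertip height:** In the pictures the fingertips stood about 24 mm behind the reported TCP, not 11 mm ahead of it. My first approach therefore passed over the bar without touching it. I corrected the heights, and the later contacts bore this out.
- **Scene camera:** It was about 2 pixels off from the other two cameras.

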